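# Fill the majlis canister with walnuts and cover it

## Robot

A 6-joint arm with a two-finger parallel gripper is mounted at the origin on the work surface. World frame = base frame: x ahead of the robot, y to its left, z up, the work surface at z = 0. Lengths are in m, angles in rad, forces in N, time in s.
With the tool pointing down it reaches from about 0.225 to 0.875 m from the base axis. Payload 3.4 kg.
Tool frame: the origin (TCP) lies where the fingers leave the gripper's body, on its centre line; the fingertips stand 73 mm ahead of it and the grasp point (between the pads) lies 54 mm ahead of it (manip.pinch_z is the distance from the TCP to the grasp point, in m); z points along the fingers, y is the line along which they close (so a half turn about z gives the same grasp; the last joint's range is limited). The gripper opens to 85 mm and grips with 20 to 120 N. Pads are 22 mm wide; open, the fingers measure 114 mm over their backs; the gripper's body (76 mm by 85 mm) begins 54 mm behind the grasp point. The pads swing forward as they close: fully open they stand 13 mm farther back than shut.
Start: joints at [-1.339, 0.276, 1.505, -0, 1.361, -0.121], TCP at [0.199, -0.54, 0.304] pointing down, gripper open.
Joint ranges: [-2.89, 2.89], [-0.75, 2.08], [0.22, 2.7], [-1.18, 4.32], [0.11, 2.71], [-2.7, 2.7]. Speed limits (rad/s): [2.57, 2.57, 3.14, 3.14, 3.14, 3.14].

## Interface

Orientations are given as a unit quaternion [w, x, y, z].
In Python, from rig import readout, imaging, manip gives the robot as it stands. The module is installed in compiled form; this text tells all that it offers.
- The arm moves only by the tool servo_tool, never from a script. Its argument "moves" is a list of rows, each an object with "dp": the shift along the tool's x, y, z in units of 0.2 m (1.0 is 0.2 m), a list of three; "delta_rot": the turn, a rotation vector about the tool's x, y, z in units of 0.1 rad (1.0 is 0.1 rad), a list of three; "fingers": the opening, from 0 (shut) to 1 (fully open). In form: [{"dp": [dx, dy, dz], "delta_rot": [wx, wy, wz], "fingers": fingers}, ...]. A call has 1 to 5 rows; each row shifts and turns the commanded pose from where the row before left it, along the tool's axes as they then stand; what a row does not reach is not made up. A row lasts 1/10 s, in which the tool goes at most 50 mm and 8.59 degrees, less where a joint would pass 70% of its speed; a pose out of reach is approached as far as the arm can. A call with a number of a shift or a turn outside -1 to 1 is refused whole. A call with a gripper value outside its range is refused whole. The fingers move at their own pace and stop on an object; "force" is the grip in N (left out, the last holds). Time passes only in rows, so rows that do not move let the fingers close. It gives the time, the measured TCP pose, the force, the opening and the grip force at its end, in the units of the state.
- readout.get_state(): the state, without advancing time (a new reading comes with each control period).
- imaging.get_image(name): name is "side" or "top"; returns (picture, depth): 480x640x3 uint8, red, green, blue; 480x640 float32, m along the optical axis (not along the pixel's ray), 0 where there is no reading.
- imaging.calibration(name): a dict with "intrinsics" (3x3 intrinsics, pixels), "R" (3x3) and "t" (3): a world point X has camera coordinates R X + t. Camera axes: x right, y down, z forward; pixel columns grow to the right and rows downward; lengths in m; the calibration is good to about 2 mm. A picture is of the moment at which its call begins. calibration takes no time and is no camera call.
- manip.sign_off(): hands the job in; it is judged then, once.
The state is a dict: "clock": time; "qpos": joint angles; "qd": joint speeds; "effort": joint torques, N m; "position": TCP position; "ee_rot": TCP orientation; "contact_force": force on the tool from outside, world axes, zero at the start; "moment": the same for the moment, N m; "width": finger opening in m; "gripper_force": force on a finger pad.
Only numpy, scipy, OpenCV 4.12 (cv2) and the standard library are available. Lean on these libraries where they do the work, as an engineer would, in place of code of your own. Each camera call takes 0.05 s, during which the arm holds its last target. There are 200 camera calls.

## Task

Empty all four walnuts from the small aluminium tray into the steel canister, then put the canister's own large lid on it so that it sits fully home and level. Leave the empty tray standing flat on the ledge and the canister upright on it, and do not disturb the coffee pot, the two green cups or the smaller lid.

Things in the scene. Friction and masses are not known exactly. Their poses are not given: they have to be found in the camera images.
- canister: Loose open steel cylinder standing upright, 128 mm outer diameter, 95 mm high, wall 4 mm (mouth 120 mm), floor 4 mm thick, 0.4 to 0.85 kg. Origin: centre of its underside; z up.
- rim (a point): Centre of the canister's mouth, level with the top of its rim, 95 mm above its underside.
- lid: The canister's loose steel lid, 0.18 kg: disc 132 mm across, 5 mm thick; plug below it 112 mm across, 10 mm deep (lower half tapers to 104 mm) that drops into the mouth; wooden knob on top, an upright cylinder 26 mm across, from z = 5 to 35 mm. Starts knob up on the ledge, resting on its plug. Origin: on the axis in the disc's underside, which rests on the rim; z up through the knob.
- tray: Loose aluminium scoop tray, 0.2 kg, with the walnuts. Pan from x = -57 to 62 mm, 82 mm wide, side and rear (-x) walls 32 mm high, 4 mm thick; floor 4 mm. Open at the +x end, where the floor ramps up from x = 25 mm to a lip. Handle: upright blade 10 mm thick in y, x = -57 to -115 mm, z = 8 to 44 mm. Origin: pan centre, underside; z up. At the start the handle points roughly towards the robot.
- tray_handle (a point): Grip point in the middle of the tray's handle blade: x = -88 mm, z = 30 mm in the tray's frame. Pinch it across the tray's y.
- tray_lip (a point): Middle of the upper edge of the tray's pouring lip: x = 62 mm, z = 16 mm in the tray's frame. The ramp before it rises at 18 degrees; the walnuts roll out over it when the tray is tipped nose-down (50 to 60 degrees empties it).
- walnut1: One of four walnuts in the shell: a ball 30 mm in diameter, 12 g, which rolls freely. Origin: its centre.
- walnut2: One of four walnuts in the shell: a ball 30 mm in diameter, 12 g, which rolls freely. Origin: its centre.
- walnut3: One of four walnuts in the shell: a ball 30 mm in diameter, 12 g, which rolls freely. Origin: its centre.
- walnut4: One of four walnuts in the shell: a ball 30 mm in diameter, 12 g, which rolls freely. Origin: its centre.
- dallah: Bystander: matte grey ceramic coffee pot (dallah), 210 mm high, body 104 mm in diameter, 0.8 kg; the spout (+x, 150 mm up) and the handle (-x) reach out 85 mm and 76 mm from the axis. Origin: centre of its foot; z up.
- cup_near: Bystander: small green glass cup, 50 mm in diameter, 52 mm high, the one nearest the robot. Origin: centre of its foot.
- cup_far: Bystander: a like green glass cup, the one farther from the robot, beside the large lid. Origin: centre of its foot.
- small_lid: Bystander: the lid of a sugar bowl, of the same form and with the same knob as the canister's lid but only 84 mm in diameter. Too small for the canister. Origin as for the large lid.

How it is judged:
On the way, in this order (a step that is already met when the one before it is completed fails the run):
1. all four walnuts are inside the canister, below its rim (horizontal distance between each of walnut1, walnut2, walnut3, walnut4 and canister below 0.062 m and z of walnut1 in the frame of canister between 0.005 and 0.085 m and z of walnut2 in the frame of canister between 0.005 and 0.085 m and z of walnut3 in the frame of canister between 0.005 and 0.085 m and z of walnut4 in the frame of canister between 0.005 and 0.085 m), for 0.2 s.
2. the large lid sits on the canister's rim, home and level, with the walnuts inside (all of step 1 and horizontal distance between lid and rim below 0.008 m and z of lid in the frame of canister between 0.092 and 0.098 m and angle between the z axis of lid and the z axis of canister, either way round below 0.035 rad and angle between lid's own z axis and vertical below 0.05 rad and linear speed of lid below 0.02 m/s), for 0.2 s.
At the end, for the whole second after the job is handed in: All four walnuts are in the canister; the large lid rests on its rim, centred within 8 mm, within 3 mm of rim height, level to the rim within 2 degrees; the canister stands upright (3 degrees); the tray stands flat on the ledge (4.5 degrees); all released and at rest (all of step 2 and angle between tray's own z axis and vertical below 0.08 rad and height (world z) of tray between -0.005 and 0.008 m and linear speed of tray below 0.02 m/s and angle between canister's own z axis and vertical below 0.05 rad and height (world z) of canister below 0.008 m); the robot touches nothing.
It fails at once if the coffee pot is shifted by more than 25 mm or tipped (distance of dallah from where it was at the start of the episode above 0.025 m or angle between dallah's own z axis and vertical above 0.35 rad).
It fails at once if the near cup is shifted by more than 25 mm or tipped (distance of cup_near from where it was at the start of the episode above 0.025 m or angle between cup_near's own z axis and vertical above 0.35 rad).
It fails at once if the far cup is shifted by more than 25 mm or tipped (distance of cup_far from where it was at the start of the episode above 0.025 m or angle between cup_far's own z axis and vertical above 0.35 rad).
It fails at once if the small lid is shifted by more than 25 mm or tipped (distance of small_lid from where it was at the start of the episode above 0.025 m or angle between small_lid's own z axis and vertical above 0.35 rad).
It also fails if it takes over 67 s, if anything falls off the work surface, if the arm or the gripper's body presses on something with over 40 N, if the wrist force passes 120 N, or if a joint passes its speed limit or range.

## Working session

There is one attempt and no reset: what is moved stays moved. The work goes in short steps, Python scripts to look and compute and a tool call to move; the robot and the scene stay as the last step left them, time stands still between calls to the robot, and variables do not carry over. Pictures are saved under pics/ and viewed, at most 10 in all, crops included, and the job is handed in when it is done.

Besides the shell and the picture viewer there is one more tool, called after "Emit:" by a JSON object that holds its "method" and its "body", one argument or row to a line. servo_tool: Moves the arm, as the interface text tells. Its arguments: {"type":"object","properties":{"moves":{"type":"array"},"force":{"type":"number"}},"required":["moves"]}

```bash
mkdir -p pics; ls
python3 - <<'E'
from rig import readout, imaging, manip
import cv2, numpy as np
print(readout.get_state(), manip.pinch_z)
for n in ("side","top"):
    p,d=imaging.get_image(n); c=imaging.calibration(n)
    np.savez(f"{n}0.npz",p=p,d=d,**c); cv2.imwrite(f"pics/{n}0.png",p[:,:,::-1])
    print(n,c, "cam at", -c["R"].T@c["t"])
E
```

```text
pics
{'clock': 0.0, 'qpos': array([-1.33901598e+00,  2.76590960e-01,  1.50613419e+00, -1.17632895e-05,
        1.36068408e+00, -1.21012297e-01]), 'qd': array([-1.96604922e-05,  6.93763445e-04, -8.79924410e-04,  6.21779079e-04,
       -5.42002887e-04, -5.18905606e-04]), 'effort': array([-1.11510613e-03, -4.16771650e+01, -2.45802498e+01, -1.31832603e-04,
        1.11771884e-02, -4.86384948e-06]), 'position': array([ 0.198568  , -0.53920641,  0.30304146]), 'ee_rot': array([-9.06577336e-04,  9.84481845e-01,  1.75484105e-01, -5.60213128e-05]), 'contact_force': array([-0.10384386, -0.14285772,  0.31027553]), 'moment': array([-0.04165522,  0.01814877,  0.03844181]), 'gripper_force': 0.0, 'width': 0.08561882131846023} 0.0539
side {'intrinsics': array([[560.2291587 ,   0.        , 333.68736388],
       [  0.        , 560.2291587 , 236.0302397 ],
       [  0.        ,   0.        ,   1.        ]]), 'R': array([[-0.93158397, -0.36302848, -0.01901664],
       [-0.1497355 ,  0.43085952, -0.88990975],
       [ 0.33125608, -0.82617819, -0.45574007]]), 't': array([0.53135857, 0.17684175, 0.81836478])} cam at [0.25039631 0.79281948 0.54043947]
top {'intrinsics': array([[514.73773784,   0.        , 311.2064982 ],
       [  0.        , 514.73773784, 246.95826476],
       [  0.        ,   0.        ,   1.        ]]), 'R': array([[-0.02648786, -0.99964687, -0.0021279 ],
       [-0.98964546,  0.02652312, -0.14106165],
       [ 0.14106827, -0.00163055, -0.98999853]]), 't': array([0.01602364, 0.55027758, 0.90765003])} cam at [0.41696352 0.00290287 0.97622935]
```

View pics/side0.png

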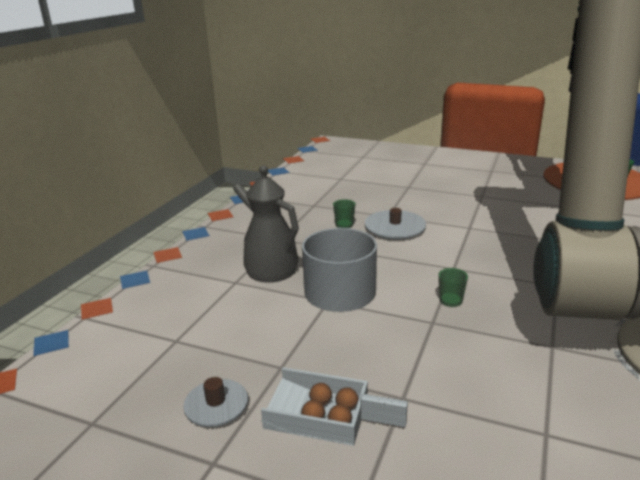

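View pics/top0.png

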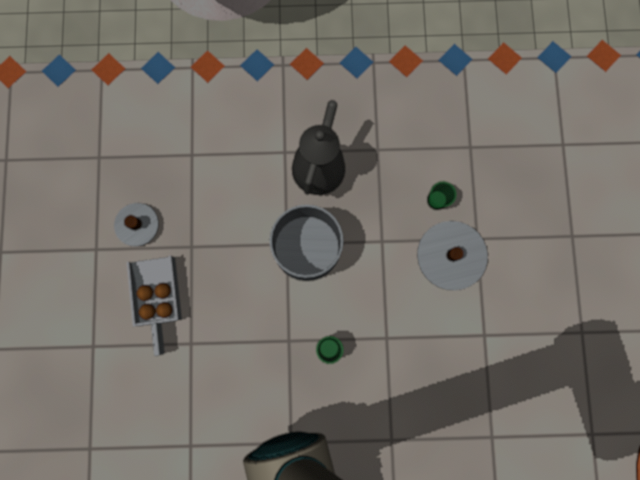

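The side view shows the tray (~315,405) with its handle pointing right (~385,410), the canister (340,265), the large lid (395,222) and the small lid (215,400). In the top view the tray is at (155,290) with its handle at (157,338), the canister rim at (308,243), the large lid at (453,255) with its knob at (456,254), the pot at (320,160), and the cups at (440,195) and (329,350).

```bash
cat > h.py <<'E'
import numpy as np, cv2
from rig import readout, imaging, manip
def cloud(n,f=None):
    if f: z=np.load(f); p,d,K,R,t=[z[k] for k in("p","d","intrinsics","R","t")]
    else:
        p,d=imaging.get_image(n); c=imaging.calibration(n); K,R,t=c["intrinsics"],c["R"],c["t"]
    v,u=np.mgrid[:480,:640]
    X=np.stack([(u-K[0,2])/K[0,0]*d,(v-K[1,2])/K[1,1]*d,d],-1)
    W=(X-t)@R; W[d<=0]=np.nan
    return p,W
def near(W,c,r,z0,z1):
    m=(np.hypot(W[...,0]-c[0],W[...,1]-c[1])<r)&(W[...,2]>z0)&(W[...,2]<z1)
    return m
def circ(P):
    A=np.c_[2*P[:,:2],np.ones(len(P))]; s=np.linalg.lstsq(A,(P[:,:2]**2).sum(1),rcond=None)[0]
    return s[:2],np.sqrt(s[2]+s[:2]@s[:2])
E
python3 - <<'E'
from h import *
np.set_printoptions(precision=4,suppress=True)
S={n:cloud(n,f"{n}0.npz") for n in("top","side")}
W=S["top"][1]
for k,(u,v) in dict(can=(308,243),tray=(155,290),hand=(157,338),lid=(435,255),knob=(456,254),sl=(133,222),pot=(320,150),cupn=(329,350),cupf=(440,195),table=(240,300),spout=(331,105),handle=(311,180)).items(): print(k,W[v,u])
def rep(name,c,r,z0,z1,fit=True):
    for n in S:
        P=S[n][1][near(S[n][1],c,r,z0,z1)]
        print(name,n,len(P),"med",np.median(P,0),"zmax",np.percentile(P[:,2],[50,98]), )
        if fit and len(P)>5:
            (e,ra)=cv2.minEnclosingCircle(P[:,:2].astype(np.float32)); print("   enc",np.array(e),ra,"fit",circ(P))
c=W[243,308]; rep("rim",c,.085,.088,.105)
l=W[255,435]; k=W[254,456]; rep("lid",k,.09,.007,.022); rep("knob",k,.03,.035,.06)
t=W[290,155]
for n in S:
    w=S[n][1]
    P=w[near(w,t,.16,.026,.05)&(np.ptp(S[n][0].astype(int),axis=-1)<45)]
    h=w[near(w,W[338,157],.06,.036,.056)]
    print(n,len(P),len(h), "handle med",np.median(h,0), h.min(0),h.max(0))
    m=near(w,t,.1,.02,.06)&(np.ptp(S[n][0].astype(int),axis=-1)>60); print(" nuts",np.median(w[m],0),m.sum())
    np.save(f"tray_{n}.npy",P)
    print(cv2.minAreaRect((h[:,:2]*1000).astype(np.float32)))
    q=P[(P[:,2]<.036)]; print("rect",cv2.minAreaRect((q[:,:2]*1000).astype(np.float32)),np.median(q,0))
E
```

```text
can [0.5628 0.0072 0.007 ]
tray [0.4796 0.29   0.0305]
hand [0.393  0.281  0.0439]
lid [ 0.5325 -0.2313  0.0142]
knob [ 0.5297 -0.2623  0.0445]
sl [0.6049 0.3283 0.0448]
pot [ 0.687  -0.0167  0.1806]
cupn [ 0.3618 -0.0265  0.0069]
cupf [ 0.6496 -0.2497  0.0069]
table [0.4585 0.1382 0.0016]
spout [ 0.7715 -0.0378  0.1597]
handle [ 0.6468 -0.0011  0.1486]
rim top 600 med [0.5634 0.0086 0.095 ] zmax [0.095  0.0986]
   enc [0.5696 0.008 ] 0.07777721434831619 fit (array([0.5558, 0.0097]), np.float64(0.06174999199421332))
rim side 724 med [0.5568 0.0124 0.0925] zmax [0.0925 0.1011]
   enc [0.5694 0.0121] 0.07835401594638824 fit (array([0.5597, 0.0114]), np.float64(0.06343856187679793))
lid top 3606 med [ 0.5308 -0.262   0.0156] zmax [0.0156 0.0192]
   enc [ 0.5332 -0.2632] 0.0666360855102539 fit (array([ 0.5325, -0.2634]), np.float64(0.047751326338107865))
lid side 1250 med [ 0.5239 -0.2511  0.0142] zmax [0.0142 0.0172]
   enc [ 0.531  -0.2615] 0.06811455637216568 fit (array([ 0.5307, -0.2598]), np.float64(0.04821708842661523))
knob top 171 med [ 0.5319 -0.2621  0.0453] zmax [0.0453 0.049 
[... 296 characters left out ...]
 228 handle med [0.3932 0.283  0.0439] [0.3632 0.2473 0.036 ] [0.448  0.3248 0.0486]
 nuts [0.4502 0.301  0.0328] 285
((411.10009765625, 291.9115905761719), (64.94058227539062, 81.5776596069336), 65.85066986083984)
rect ((488.7138366699219, 296.2367858886719), (252.13722229003906, 84.27542877197266), 6.255931854248047) [0.4641 0.2843 0.0315]
side 2284 429 handle med [0.3914 0.2872 0.0419] [0.3634 0.2773 0.036 ] [0.4211 0.2942 0.0449]
 nuts [0.4499 0.3049 0.0299] 595
((391.9209899902344, 285.5641174316406), (57.764678955078125, 11.966808319091797), 6.43869686126709)
rect ((492.34381103515625, 297.065673828125), (259.44195556640625, 86.48493957519531), 6.638832092285156) [0.4597 0.2921 0.0302]
```

```bash
cat >> h.py <<'E'
def tool(psi,a):
    f=np.array([np.cos(psi),np.sin(psi),0]); up=np.array([0,0,1.])
    x=f*np.cos(a)+up*np.sin(a); z=f*np.sin(a)-up*np.cos(a)
    return np.c_[x,np.cross(z,x),z]
def cur():
    from scipy.spatial.transform import Rotation as Ro
    s=readout.get_state(); return s["position"],Ro.from_quat(s["ee_rot"],scalar_first=True).as_matrix(),s
def plan(p0,R0,p1,R1,n):
    """rows (dp,rot in move units) from p0,R0 to TCP p1,R1 in n rows"""
    from scipy.spatial.transform import Rotation as Ro
    w=Ro.from_matrix(R0.T@R1).as_rotvec()/n; st=(p1-p0)/n; R=R0
    for i in range(n):
        print(i,np.round(R.T@st/.2,3).tolist(),np.round(w/.1,3).tolist()); R=R@Ro.from_rotvec(w).as_matrix()
    return p1,R1
def tcp(g,R): return np.asarray(g)-R[:,2]*manip.pinch_z
E
python3 - <<'E'
from h import *
np.set_printoptions(precision=4,suppress=True)
for n in("top","side"):
    p,w=cloud(n,f"{n}0.npz")
    P=w[near(w,(.558,.010),.085,.09,.1)]; c=np.array([.559,.010])
    for _ in range(8):
        q=P[abs(np.hypot(*(P[:,:2]-c).T)-.062)<.005]; c,r=circ(q)
    print(n,"rim",c,r,len(q),np.median(q[:,2]))
    h=w[near(w,(.392,.2856),.04,.037,.055)&(np.ptp(p.astype(int),axis=-1)<45)]
    v=cv2.fitLine(h[:,:2].astype(np.float32),cv2.DIST_HUBER,0,.01,.01).ravel(); print("handle",len(h),v,np.degrees(np.arctan(v[1]/v[0])),np.median(h[:,2]),h[:,:2].min(0),h[:,:2].max(0))
    q=w[near(w,(.4775,.2952),.085,.022,.036)&(np.ptp(p.astype(int),axis=-1)<45)&(w[...,0]>.425)]
    print("pan",cv2.minAreaRect((q[:,:2]*1000).astype(np.float32)),len(q))
p0,R0,s=cur()
R=tool(.112,.5); g=np.array([.390,.2854,.030])
print("waypoint rows over"); a=plan(p0,R0,tcp(g+[0,0,.15],R),R,22)
print("down"); plan(*a,tcp(g,R),R,5)
E
```

```text
top rim [0.5552 0.0099] 0.061600246868545254 565 0.09505253493284836
handle 209 [0.9935 0.1135 0.3923 0.2837] 6.5176015 0.044096306324302836 [0.3632 0.2769] [0.4198 0.2928]
pan ((480.1816711425781, 295.3115234375), (118.6685791015625, 84.37762451171875), 6.374619007110596) 788
side rim [0.5547 0.0108] 0.061814584676171846 530 0.0930291792133962
handle 398 [0.9941 0.1082 0.3812 0.2859] 6.212695 0.04204387948559714 [0.3634 0.2773] [0.4211 0.2942]
pan ((480.1515197753906, 295.45477294921875), (118.72259521484375, 86.70630645751953), 6.279295921325684) 1548
waypoint rows over
0 [0.1, -0.162, 0.018] [-0.028, 0.226, 0.107]
1 [0.098, -0.163, 0.019] [-0.028, 0.226, 0.107]
2 [0.096, -0.164, 0.021] [-0.028, 0.226, 0.107]
3 [0.093, -0.165, 0.023] [-0.028, 0.226, 0.107]
4 [0.091, -0.167, 0.024] [-0.028, 0.226, 0.107]
5 [0.089, -0.168, 0.026] [-0.028, 0.226, 0.107]
6 [0.086, -0.169, 0.027] [-0.028, 0.226, 0.107]
7 [0.084, -0.17, 0.029] [-0.028, 0.226, 0.107]
8 [0.081, -0.171, 0.03] [-0.028, 0.226, 0.107]
9 [0.079, -0.171, 0.032] [-0.028, 0.226, 0.107]
10 [0.076, -0.172, 0.033] [-0.028, 0.226, 0.107]
11 [0.074, -0.173, 0.034] [-0.028, 0.226, 0.107]
12 [0.071, -0.174, 0.035] [-0.028, 0.226, 0.107]
13 [0.068, -0.175, 0.036] [-0.028, 0.226, 0.107]
14 [0.066, -0.176, 0.037] [-0.028, 0.226, 0.107]
15 [0.063, -0.177, 0.038] [-0.028, 0.226, 0.107]
16 [0.06, -0.177, 0.039] [-0.028, 0.226, 0.107]
17 [0.057, -0.178, 0.04] [-0.028, 0.226, 0.107]
18 [0.054, -0.179, 0.041] [-0.028, 0.226, 0.107]
19 [0.052, -0.18, 0.041] [-0.028, 0.226, 0.107]
20 [0.049, -0.18, 0.042] [-0.028, 0.226, 0.107]
21 [0.046, -0.181, 0.043] [-0.028, 0.226, 0.107]
down
0 [-0.072, 0.0, 0.132] [0.0, 0.0, 0.0]
1 [-0.072, 0.0, 0.132] [0.0, 0.0, 0.0]
2 [-0.072, 0.0, 0.132] [0.0, 0.0, 0.0]
3 [-0.072, 0.0, 0.132] [0.0, 0.0, 0.0]
4 [-0.072, 0.0, 0.132] [0.0, 0.0, 0.0]
```

Emit:
{"method": "servo_tool", "body": {
  "moves": [
    {"dp": [0.1,-0.162,0.018],"delta_rot": [-0.03,0.226,0.107],"fingers": 1},
    {"dp": [0.098,-0.163,0.019],"delta_rot": [-0.03,0.226,0.107],"fingers": 1},
    {"dp": [0.096,-0.164,0.021],"delta_rot": [-0.03,0.226,0.107],"fingers": 1},
    {"dp": [0.093,-0.165,0.023],"delta_rot": [-0.03,0.226,0.107],"fingers": 1},
    {"dp": [0.091,-0.167,0.024],"delta_rot": [-0.03,0.226,0.107],"fingers": 1}
  ],
  "force": 100
}}

```text
clock: 0.6
position: [0.2366, -0.3513, 0.2857]
ee_rot: [-0.003, 0.987, 0.148, 0.057]
contact_force: [1.0, -0.0, 0.1]
width: 0.0853
gripper_force: 0.0
```

Emit:
{"method": "servo_tool", "body": {
  "moves": [
    {"dp": [0.089,-0.168,0.026],"delta_rot": [-0.03,0.226,0.107],"fingers": 1},
    {"dp": [0.086,-0.169,0.027],"delta_rot": [-0.03,0.226,0.107],"fingers": 1},
    {"dp": [0.084,-0.17,0.029],"delta_rot": [-0.03,0.226,0.107],"fingers": 1},
    {"dp": [0.081,-0.171,0.03],"delta_rot": [-0.03,0.226,0.107],"fingers": 1},
    {"dp": [0.079,-0.171,0.032],"delta_rot": [-0.03,0.226,0.107],"fingers": 1}
  ]
}}

```text
clock: 1.1
position: [0.2741, -0.1644, 0.2681]
ee_rot: [-0.005, 0.986, 0.121, 0.114]
contact_force: [0.1, 0.7, 0.9]
width: 0.0855
gripper_force: 0.0
```

Emit:
{"method": "servo_tool", "body": {
  "moves": [
    {"dp": [0.076,-0.172,0.033],"delta_rot": [-0.03,0.226,0.107],"fingers": 1},
    {"dp": [0.074,-0.173,0.034],"delta_rot": [-0.03,0.226,0.107],"fingers": 1},
    {"dp": [0.071,-0.174,0.035],"delta_rot": [-0.03,0.226,0.107],"fingers": 1},
    {"dp": [0.068,-0.175,0.036],"delta_rot": [-0.03,0.226,0.107],"fingers": 1},
    {"dp": [0.066,-0.176,0.037],"delta_rot": [-0.03,0.226,0.107],"fingers": 1}
  ]
}}

```text
clock: 1.6
position: [0.3117, 0.0218, 0.2507]
ee_rot: [-0.007, 0.981, 0.093, 0.171]
contact_force: [-0.5, -0.8, -0.5]
width: 0.0851
gripper_force: 0.0
```

Emit:
{"method": "servo_tool", "body": {
  "moves": [
    {"dp": [0.063,-0.177,0.038],"delta_rot": [-0.03,0.226,0.107],"fingers": 1},
    {"dp": [0.06,-0.177,0.039],"delta_rot": [-0.03,0.226,0.107],"fingers": 1},
    {"dp": [0.057,-0.178,0.04],"delta_rot": [-0.03,0.226,0.107],"fingers": 1},
    {"dp": [0.054,-0.179,0.041],"delta_rot": [-0.03,0.226,0.107],"fingers": 1},
    {"dp": [0,0,0],"delta_rot": [0,0,0],"fingers": 1}
  ]
}}

```text
clock: 2.1
position: [0.3409, 0.169, 0.2362]
ee_rot: [-0.01, 0.974, 0.077, 0.212]
contact_force: [-0.7, -0.2, 0.2]
width: 0.0851
gripper_force: 0.0
```

Run:
```python
from h import *
p0,R0,s=cur(); print(s["qpos"].round(3))
R=tool(.110,.5); g=np.array([.390,.2854,.030])
a=plan(p0,R0,tcp(g+[0,0,.08],R),R,5)
print("down"); plan(*a,tcp(g,R),R,4)
```

```text
[ 0.347 -0.123  2.209 -0.152  0.641  1.863]
0 [0.005, -0.11, 0.087] [-0.018, 0.142, 0.091]
1 [0.002, -0.11, 0.087] [-0.018, 0.142, 0.091]
2 [0.0, -0.11, 0.087] [-0.018, 0.142, 0.091]
3 [-0.002, -0.11, 0.087] [-0.018, 0.142, 0.091]
4 [-0.004, -0.11, 0.087] [-0.018, 0.142, 0.091]
down
0 [-0.048, 0.0, 0.088] [0.0, 0.0, 0.0]
1 [-0.048, 0.0, 0.088] [0.0, 0.0, 0.0]
2 [-0.048, 0.0, 0.088] [0.0, 0.0, 0.0]
3 [-0.048, 0.0, 0.088] [0.0, 0.0, 0.0]
```

Run:
```python
from h import *
p0,R0,s=cur()
R=tool(.110,.35); g=np.array([.390,.2854,.030])
a=plan(p0,R0,tcp(g+[0,0,.08],R),R,5)
print("down"); plan(*a,tcp(g,R),R,4)
```

```text
0 [0.013, -0.109, 0.087] [-0.011, -0.158, 0.092]
1 [0.013, -0.109, 0.087] [-0.011, -0.158, 0.092]
2 [0.014, -0.11, 0.087] [-0.011, -0.158, 0.092]
3 [0.014, -0.11, 0.087] [-0.011, -0.158, 0.092]
4 [0.014, -0.11, 0.086] [-0.011, -0.158, 0.092]
down
0 [-0.034, 0.0, 0.094] [0.0, 0.0, 0.0]
1 [-0.034, 0.0, 0.094] [0.0, 0.0, 0.0]
2 [-0.034, 0.0, 0.094] [0.0, 0.0, 0.0]
3 [-0.034, 0.0, 0.094] [0.0, 0.0, 0.0]
```

Emit:
{"method": "servo_tool", "body": {
  "moves": [
    {"dp": [0.013,-0.109,0.087],"delta_rot": [-0.01,-0.158,0.092],"fingers": 1},
    {"dp": [0.013,-0.109,0.087],"delta_rot": [-0.01,-0.158,0.092],"fingers": 1},
    {"dp": [0.014,-0.11,0.087],"delta_rot": [-0.01,-0.158,0.092],"fingers": 1},
    {"dp": [0.014,-0.11,0.087],"delta_rot": [-0.01,-0.158,0.092],"fingers": 1},
    {"dp": [0.014,-0.11,0.086],"delta_rot": [-0.01,-0.158,0.092],"fingers": 1}
  ]
}}

```text
clock: 2.6
position: [0.3737, 0.2782, 0.1601]
ee_rot: [-0.008, 0.984, 0.049, 0.173]
contact_force: [0.2, 0.5, -0.2]
width: 0.0857
gripper_force: 0.0
```

Emit:
{"method": "servo_tool", "body": {
  "moves": [
    {"dp": [0,0,0],"delta_rot": [0,0,0],"fingers": 1},
    {"dp": [-0.034,0,0.094],"delta_rot": [0,0,0],"fingers": 1},
    {"dp": [0,0,0],"delta_rot": [0,0,0],"fingers": 1}
  ]
}}

```text
clock: 2.9
position: [0.372, 0.276, 0.1392]
ee_rot: [-0.007, 0.984, 0.049, 0.171]
contact_force: [-0.5, -1.2, 0.1]
width: 0.0853
gripper_force: 0.0
```

Run:
```python
from h import *
p0,R0,s=cur(); print(s["qpos"].round(3))
R=tool(.110,.35); g=np.array([.390,.2854,.030])
plan(p0,R0,tcp(g,R),R,4)
```

```text
[ 0.591  0.194  2.163 -0.343  0.505  2.34 ]
0 [-0.024, -0.009, 0.069] [0.019, 0.014, -0.023]
1 [-0.024, -0.009, 0.069] [0.019, 0.014, -0.023]
2 [-0.024, -0.009, 0.069] [0.019, 0.014, -0.023]
3 [-0.024, -0.009, 0.069] [0.019, 0.014, -0.023]
```

Emit:
{"method": "servo_tool", "body": {
  "moves": [
    {"dp": [-0.024,-0.009,0.069],"delta_rot": [0.02,0.014,-0.023],"fingers": 1},
    {"dp": [-0.024,-0.009,0.069],"delta_rot": [0.02,0.014,-0.023],"fingers": 1},
    {"dp": [-0.024,-0.009,0.069],"delta_rot": [0.02,0.014,-0.023],"fingers": 1},
    {"dp": [-0.024,-0.009,0.069],"delta_rot": [0.02,0.014,-0.023],"fingers": 1},
    {"dp": [0,0,0],"delta_rot": [0,0,0],"fingers": 1}
  ]
}}

```text
clock: 3.4
position: [0.3731, 0.284, 0.0819]
ee_rot: [-0.01, 0.983, 0.054, 0.175]
contact_force: [-0.2, 0.4, -0.4]
width: 0.0859
gripper_force: 0.0
```

Emit:
{"method": "servo_tool", "body": {
  "moves": [
    {"dp": [0,0,0],"delta_rot": [0,0,0],"fingers": 0.6},
    {"dp": [0,0,0],"delta_rot": [0,0,0],"fingers": 0.4},
    {"dp": [0,0,0],"delta_rot": [0,0,0],"fingers": 0.2},
    {"dp": [0,0,0],"delta_rot": [0,0,0],"fingers": 0},
    {"dp": [0,0,0],"delta_rot": [0,0,0],"fingers": 0}
  ],
  "force": 100
}}

```text
clock: 3.9
position: [0.3738, 0.2857, 0.0829]
ee_rot: [-0.012, 0.983, 0.054, 0.177]
contact_force: [1.3, -0.5, 1.0]
width: 0.0127
gripper_force: 0.7
```

Run:
```python
from h import *
p0,R0,s=cur(); print(s["qpos"].round(3),s["width"],s["gripper_force"],s["contact_force"])
print("grip",p0+R0[:,2]*manip.pinch_z, "a",np.arcsin(R0[2,0]),"psi",np.arctan2(R0[1,0],R0[0,0]))
```

```text
[ 0.605  0.306  2.23  -0.525  0.329  2.54 ] 0.01270994421380567 0.6653744168579578 [ 1.271888   -0.45863036  0.96974085]
grip [0.39243954 0.28799009 0.03237216] a 0.35580163946789706 psi 0.10996202825798251
```

Emit:
{"method": "servo_tool", "body": {
  "moves": [
    {"dp": [0,0,0],"delta_rot": [0,0,0],"fingers": 0},
    {"dp": [0,0,0],"delta_rot": [0,0,0],"fingers": 0},
    {"dp": [0,0,0],"delta_rot": [0,0,0],"fingers": 0}
  ],
  "force": 110
}}

```text
clock: 4.2
position: [0.3738, 0.2856, 0.0831]
ee_rot: [-0.012, 0.983, 0.055, 0.177]
contact_force: [-1.1, -2.4, 6.0]
width: 0.0085
gripper_force: 107.5
```

Run:
```python
from h import *
p0,R0,s=cur(); print(s["qpos"].round(3),s["width"],s["gripper_force"],s["contact_force"])
g=p0+R0[:,2]*manip.pinch_z; print("grip",g,"psi",np.arctan2(R0[1,0],R0[0,0]))
plan(p0,R0,p0+[0,0,.15],R0,8)
```

```text
[ 0.606  0.306  2.23  -0.525  0.33   2.54 ] 0.008503991186151036 107.49397873878479 [-1.05016214 -2.35809871  6.00934421]
grip [0.39248193 0.28786595 0.03254179] psi 0.11052874382048551
0 [0.033, -0.0, -0.088] [0.0, 0.0, 0.0]
1 [0.033, -0.0, -0.088] [0.0, 0.0, 0.0]
2 [0.033, -0.0, -0.088] [0.0, 0.0, 0.0]
3 [0.033, -0.0, -0.088] [0.0, 0.0, 0.0]
4 [0.033, -0.0, -0.088] [0.0, 0.0, 0.0]
5 [0.033, -0.0, -0.088] [0.0, 0.0, 0.0]
6 [0.033, -0.0, -0.088] [0.0, 0.0, 0.0]
7 [0.033, -0.0, -0.088] [0.0, 0.0, 0.0]
```

Emit:
{"method": "servo_tool", "body": {
  "moves": [
    {"dp": [0.01,0,-0.027],"delta_rot": [0,0,0],"fingers": 0},
    {"dp": [0.02,0,-0.054],"delta_rot": [0,0,0],"fingers": 0},
    {"dp": [0.033,0,-0.088],"delta_rot": [0,0,0],"fingers": 0},
    {"dp": [0.033,0,-0.088],"delta_rot": [0,0,0],"fingers": 0},
    {"dp": [0.033,0,-0.088],"delta_rot": [0,0,0],"fingers": 0}
  ]
}}

```text
clock: 4.7
position: [0.373, 0.2851, 0.1565]
ee_rot: [-0.012, 0.983, 0.055, 0.175]
contact_force: [1.0, 0.1, -1.5]
width: 0.008
gripper_force: 107.5
```

Emit:
{"method": "servo_tool", "body": {
  "moves": [
    {"dp": [0.033,0,-0.088],"delta_rot": [0,0,0],"fingers": 0},
    {"dp": [0.033,0,-0.088],"delta_rot": [0,0,0],"fingers": 0},
    {"dp": [0.033,0,-0.088],"delta_rot": [0,0,0],"fingers": 0},
    {"dp": [0.033,0,-0.088],"delta_rot": [0,0,0],"fingers": 0},
    {"dp": [0.015,0,-0.04],"delta_rot": [0,0,0],"fingers": 0}
  ]
}}

```text
clock: 5.2
position: [0.3742, 0.2854, 0.2413]
ee_rot: [-0.013, 0.983, 0.054, 0.177]
contact_force: [1.0, 0.7, -2.1]
width: 0.009
gripper_force: 107.5
```

Run:
```python
from h import *
np.set_printoptions(precision=4,suppress=True)
p0,R0,s=cur(); print(s["qpos"].round(3),s["width"],s["gripper_force"],s["contact_force"])
g=p0+R0[:,2]*manip.pinch_z; print("grip",g,"a",np.arcsin(R0[2,0]),"psi",np.arctan2(R0[1,0],R0[0,0]))
p,w=cloud("side"); cv2.imwrite("pics/side1.png",p[:,:,::-1])
# tray tilt: heights of pan side walls/handle along forward axis
f=np.array([np.cos(.11),np.sin(.11)]); l=np.array([-f[1],f[0]])
q=w[near(w,g[:2]+.1*f,.2,.15,.26)]; x=(q[:,:2]-g[:2])@f; y=(q[:,:2]-g[:2])@l
for a in np.arange(.03,.16,.015):
    m=(x>a)&(x<a+.015)&(abs(y-.039)<.006); 
    if m.sum()>3: print(round(a,3),m.sum(),np.percentile(q[m,2],95)-g[2],y[m].max())
plan(p0,R0,p0,R0,1)
```

```text
[ 0.604  0.057  2.001 -0.23   0.777  2.203] 0.008988323102690224 107.47759222984314 [ 0.9678  0.7491 -2.0941]
grip [0.3928 0.2878 0.1908] a 0.3563099099780769 psi 0.10972496207080494
0.03 351 -0.0016599960547991344 0.04267077107864109
0.045 351 -0.0016521907922366907 0.04346632340606829
0.06 338 -0.0014324643374303558 0.042722176741205105
0.075 333 -0.0018135474453693512 0.04221971219329157
0.09 329 -0.001570651663030359 0.04296005493637651
0.105 327 -0.001542787806747492 0.0429715611941297
0.12 321 -0.0014096720806466012 0.04214050590235817
0.135 267 -0.00137358703086371 0.04311464398103409
0 [0.0, 0.0, 0.0] [0.0, 0.0, 0.0]
```

View pics/side1.png

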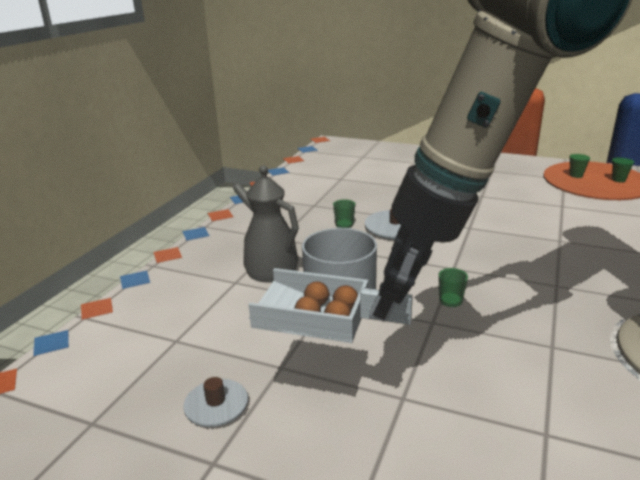

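The tray is level in the grip with all four nuts in it (nuts at ~(325,300)). Next I carry it over the canister.

```bash
cat >> h.py <<'E'
def planw(p0,R0,p1,R1,wt):
    """as plan, with row weights (a soft start and stop)"""
    from scipy.spatial.transform import Rotation as Ro
    wt=np.array(wt,float)/np.sum(wt); w=Ro.from_matrix(R0.T@R1).as_rotvec(); R=R0
    for i,k in enumerate(wt):
        print(i,np.round(R.T@(p1-p0)*k/.2,3).tolist(),np.round(w*k/.1,3).tolist()); R=R@Ro.from_rotvec(w*k).as_matrix()
    return p1,R1
C=np.array([.5555,.0105]); A0=.356; PSI=.02
def pour(th,dx=-.03):
    f=np.array([np.cos(PSI),np.sin(PSI),0]); up=np.array([0,0,1.])
    lip=np.r_[C,.095+.018+.016*np.cos(th)]+f*dx
    g=lip-.148*(f*np.cos(th)-up*np.sin(th))+.017*(f*np.sin(th)+up*np.cos(th))
    R=tool(PSI,A0-th); return tcp(g,R),R
E
python3 - <<'E'
from h import *
p0,R0,s=cur(); p1,R1=pour(0); print(p1)
planw(p0,R0,p1+[0,0,.01],R1,[1,2,3,3.5,3.5,3.5,3.5,3.5,3.5,3.5,3,2,1,.5])
E
```

```text
[0.35875371 0.00656455 0.19652039]
0 [-0.008, 0.037, 0.002] [-0.01, -0.0, 0.023]
1 [-0.015, 0.075, 0.004] [-0.02, -0.001, 0.045]
2 [-0.022, 0.112, 0.007] [-0.031, -0.001, 0.068]
3 [-0.025, 0.131, 0.008] [-0.036, -0.002, 0.079]
4 [-0.024, 0.131, 0.008] [-0.036, -0.002, 0.079]
5 [-0.023, 0.131, 0.009] [-0.036, -0.002, 0.079]
6 [-0.022, 0.131, 0.009] [-0.036, -0.002, 0.079]
7 [-0.02, 0.131, 0.01] [-0.036, -0.002, 0.079]
8 [-0.019, 0.131, 0.01] [-0.036, -0.002, 0.079]
9 [-0.018, 0.132, 0.011] [-0.036, -0.002, 0.079]
10 [-0.015, 0.113, 0.01] [-0.031, -0.001, 0.068]
11 [-0.009, 0.075, 0.007] [-0.02, -0.001, 0.045]
12 [-0.005, 0.038, 0.003] [-0.01, -0.0, 0.023]
13 [-0.002, 0.019, 0.002] [-0.005, -0.0, 0.011]
```

Emit:
{"method": "servo_tool", "body": {
  "moves": [
    {"dp": [-0.008,0.037,0.002],"delta_rot": [-0.01,0,0.023],"fingers": 0},
    {"dp": [-0.015,0.075,0.004],"delta_rot": [-0.02,0,0.045],"fingers": 0},
    {"dp": [-0.022,0.112,0.007],"delta_rot": [-0.03,0,0.068],"fingers": 0},
    {"dp": [-0.025,0.131,0.008],"delta_rot": [-0.036,0,0.079],"fingers": 0},
    {"dp": [-0.024,0.131,0.008],"delta_rot": [-0.036,0,0.079],"fingers": 0}
  ]
}}

```text
clock: 5.75
position: [0.3667, 0.1853, 0.2256]
ee_rot: [-0.007, 0.984, 0.039, 0.174]
contact_force: [-0.4, -0.6, -2.3]
width: 0.0082
gripper_force: 107.5
```

Emit:
{"method": "servo_tool", "body": {
  "moves": [
    {"dp": [-0.023,0.131,0.009],"delta_rot": [-0.036,0,0.079],"fingers": 0},
    {"dp": [-0.022,0.131,0.009],"delta_rot": [-0.036,0,0.079],"fingers": 0},
    {"dp": [-0.02,0.131,0.01],"delta_rot": [-0.036,0,0.079],"fingers": 0},
    {"dp": [-0.019,0.131,0.01],"delta_rot": [-0.036,0,0.079],"fingers": 0},
    {"dp": [-0.018,0.132,0.011],"delta_rot": [-0.036,0,0.079],"fingers": 0}
  ]
}}

```text
clock: 6.25
position: [0.3588, 0.0538, 0.2095]
ee_rot: [-0.002, 0.984, 0.018, 0.175]
contact_force: [0.4, -0.1, -1.5]
width: 0.0085
gripper_force: 107.4
```

Emit:
{"method": "servo_tool", "body": {
  "moves": [
    {"dp": [-0.015,0.113,0.01],"delta_rot": [-0.03,0,0.068],"fingers": 0},
    {"dp": [-0.009,0.075,0.007],"delta_rot": [-0.02,0,0.045],"fingers": 0},
    {"dp": [-0.005,0.038,0.003],"delta_rot": [-0.01,0,0.023],"fingers": 0},
    {"dp": [-0.002,0.019,0.002],"delta_rot": [-0.005,0,0.011],"fingers": 0},
    {"dp": [0,0,0],"delta_rot": [0,0,0],"fingers": 0}
  ]
}}

```text
clock: 6.75
position: [0.357, 0.0055, 0.204]
ee_rot: [-0.001, 0.984, 0.009, 0.175]
contact_force: [0.9, -0.6, -3.0]
width: 0.0081
gripper_force: 107.5
```

Run:
```python
from h import *
np.set_printoptions(precision=4,suppress=True)
p0,R0,s=cur(); print(s["qpos"].round(3),s["contact_force"])
p,w=cloud("top"); cv2.imwrite("pics/top1.png",p[60:420,100:540,::-1])
P,R=p0,R0
for th in (.1,.2,.3,.4,.5):
    print("to",th); P,R=plan(P,R,*pour(th),2)
```

```text
[-0.258 -0.11   2.272  0.155  0.645  1.186] [ 0.9392 -0.5597 -3.0378]
to 0.1
0 [0.029, -0.002, -0.012] [0.01, -0.483, -0.004]
1 [0.029, -0.002, -0.014] [0.01, -0.483, -0.004]
to 0.2
0 [0.032, 0.0, -0.031] [-0.0, -0.5, -0.0]
1 [0.03, 0.0, -0.033] [-0.0, -0.5, -0.0]
to 0.3
0 [0.032, -0.0, -0.031] [0.0, -0.5, 0.0]
1 [0.03, -0.0, -0.032] [0.0, -0.5, 0.0]
to 0.4
0 [0.032, 0.0, -0.03] [-0.0, -0.5, 0.0]
1 [0.03, 0.0, -0.032] [-0.0, -0.5, 0.0]
to 0.5
0 [0.032, -0.0, -0.03] [0.0, -0.5, 0.0]
1 [0.031, -0.0, -0.031] [0.0, -0.5, 0.0]
```

View pics/top1.png

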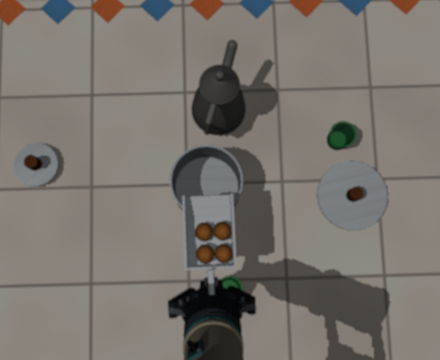

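The four nuts are in the tray at (213,243) in the crop, and the lip at (213,195) is over the canister's near rim. I start pouring.

Emit:
{"method": "servo_tool", "body": {
  "moves": [
    {"dp": [0.029,-0.002,-0.012],"delta_rot": [0.01,-0.48,0],"fingers": 0},
    {"dp": [0.029,-0.002,-0.014],"delta_rot": [0.01,-0.48,0],"fingers": 0},
    {"dp": [0.032,0,-0.031],"delta_rot": [0,-0.5,0],"fingers": 0},
    {"dp": [0.03,0,-0.033],"delta_rot": [0,-0.5,0],"fingers": 0},
    {"dp": [0.032,0,-0.031],"delta_rot": [0,-0.5,0],"fingers": 0}
  ]
}}

```text
clock: 7.3
position: [0.3817, 0.0079, 0.2364]
ee_rot: [-0.0, 0.999, 0.011, 0.054]
contact_force: [0.3, -0.0, -1.5]
width: 0.0085
gripper_force: 107.5
```

Emit:
{"method": "servo_tool", "body": {
  "moves": [
    {"dp": [0.03,0,-0.032],"delta_rot": [0,-0.5,0],"fingers": 0},
    {"dp": [0.016,0,-0.015],"delta_rot": [0,-0.25,0],"fingers": 0},
    {"dp": [0.016,0,-0.015],"delta_rot": [0,-0.25,0],"fingers": 0},
    {"dp": [0.016,0,-0.016],"delta_rot": [0,-0.25,0],"fingers": 0},
    {"dp": [0.016,0,-0.016],"delta_rot": [0,-0.25,0],"fingers": 0}
  ]
}}

```text
clock: 7.8
position: [0.3998, 0.0083, 0.2558]
ee_rot: [0.0, 1.0, 0.011, -0.021]
contact_force: [-0.2, 0.4, -1.5]
width: 0.0081
gripper_force: 107.6
```

Run:
```python
from h import *
np.set_printoptions(precision=4,suppress=True)
p0,R0,s=cur(); print(s["qpos"].round(3),s["contact_force"],p0, "th",A0-np.arcsin(R0[2,0]),"tgt",pour(.4)[0])
p,w=cloud("side"); cv2.imwrite("pics/side2.png",p[100:400,200:500,::-1])
P,R=p0,R0
for th in (.5,.6,.7,.8,.9,1.0):
    print("to",th); P,R=plan(P,R,*pour(th),2)
```

```text
[-0.148  0.065  1.901 -0.008  1.217  1.403] [-0.2231  0.4393 -1.5152] [0.3998 0.0083 0.2558] th 0.39752874066983185 tgt [0.3982 0.0074 0.2549]
to 0.5
0 [0.028, 0.002, -0.027] [0.003, -0.512, 0.01]
1 [0.027, 0.002, -0.029] [0.003, -0.512, 0.01]
to 0.6
0 [0.032, 0.0, -0.03] [0.0, -0.5, -0.0]
1 [0.031, 0.0, -0.031] [0.0, -0.5, -0.0]
to 0.7
0 [0.033, -0.0, -0.029] [-0.0, -0.5, 0.0]
1 [0.031, -0.0, -0.031] [-0.0, -0.5, 0.0]
to 0.8
0 [0.033, 0.0, -0.029] [-0.0, -0.5, 0.0]
1 [0.031, 0.0, -0.031] [-0.0, -0.5, 0.0]
to 0.9
0 [0.033, 0.0, -0.029] [-0.0, -0.5, -0.0]
1 [0.032, 0.0, -0.031] [-0.0, -0.5, -0.0]
to 1.0
0 [0.034, -0.0, -0.029] [0.0, -0.5, 0.0]
1 [0.032, -0.0, -0.03] [0.0, -0.5, 0.0]
```

View pics/side2.png

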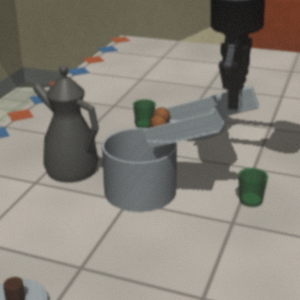

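The tray is tipped about 23° and the nuts are rolling at the lip (160,117 in the crop), above the mouth. I continue.

Emit:
{"method": "servo_tool", "body": {
  "moves": [
    {"dp": [0.014,0.001,-0.014],"delta_rot": [0,-0.25,0],"fingers": 0},
    {"dp": [0.014,0.001,-0.014],"delta_rot": [0,-0.25,0],"fingers": 0},
    {"dp": [0.014,0.001,-0.014],"delta_rot": [0,-0.25,0],"fingers": 0},
    {"dp": [0.014,0.001,-0.014],"delta_rot": [0,-0.25,0],"fingers": 0},
    {"dp": [0.03,0,-0.03],"delta_rot": [0,-0.5,0],"fingers": 0}
  ]
}}

```text
clock: 8.35
position: [0.4176, 0.0079, 0.2711]
ee_rot: [0.001, 0.995, 0.011, -0.096]
contact_force: [0.6, -0.8, -2.3]
width: 0.008
gripper_force: 107.5
```

Emit:
{"method": "servo_tool", "body": {
  "moves": [
    {"dp": [0.032,0,-0.031],"delta_rot": [0,-0.5,0],"fingers": 0},
    {"dp": [0.033,0,-0.029],"delta_rot": [0,-0.5,0],"fingers": 0},
    {"dp": [0.031,0,-0.031],"delta_rot": [0,-0.5,0],"fingers": 0},
    {"dp": [0.033,0,-0.029],"delta_rot": [0,-0.5,0],"fingers": 0},
    {"dp": [0.031,0,-0.031],"delta_rot": [0,-0.5,0],"fingers": 0}
  ]
}}

```text
clock: 8.85
position: [0.4583, 0.0087, 0.2908]
ee_rot: [0.003, 0.976, 0.011, -0.219]
contact_force: [0.9, -0.3, -1.6]
width: 0.0082
gripper_force: 107.6
```

Emit:
{"method": "servo_tool", "body": {
  "moves": [
    {"dp": [0.033,0,-0.029],"delta_rot": [0,-0.5,0],"fingers": 0},
    {"dp": [0.032,0,-0.031],"delta_rot": [0,-0.5,0],"fingers": 0},
    {"dp": [0.034,0,-0.029],"delta_rot": [0,-0.5,0],"fingers": 0},
    {"dp": [0.032,0,-0.03],"delta_rot": [0,-0.5,0],"fingers": 0},
    {"dp": [0,0,0],"delta_rot": [0,0,0],"fingers": 0}
  ]
}}

```text
clock: 9.35
position: [0.494, 0.0092, 0.2968]
ee_rot: [0.004, 0.949, 0.01, -0.314]
contact_force: [-0.5, -0.8, -1.5]
width: 0.0081
gripper_force: 107.6
```

Run:
```python
from h import *
np.set_printoptions(precision=4,suppress=True)
p0,R0,s=cur(); print(s["qpos"].round(3),s["contact_force"],p0, "th",A0-np.arcsin(R0[2,0]),"tgt",pour(1.)[0])
a,_=cloud("side");b,_=cloud("top"); cv2.imwrite("pics/both3.png",np.hstack([a[60:360,180:530],b[100:400,150:500]])[:,:,::-1])
```

```text
[-0.084  0.453  1.391 -0.068  1.933  1.461] [-0.492  -0.771  -1.4661] [0.494  0.0092 0.2968] th 0.9958326828644106 tgt [0.4922 0.0092 0.2985]
```

View pics/both3.png

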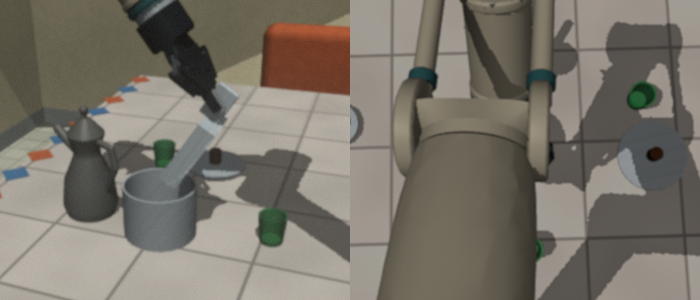

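No nuts are on the table and the tray stands empty, so I untilt it and look into the canister.

Run:
```python
from h import *
p0,R0,s=cur(); P,R=p0,R0
for i,th in enumerate(np.linspace(.9,0,10)):
    p,r=pour(th); P,R=plan(P,R,p+[-.006*i,.0,.006*(i+1)],r,1)
# then back to the tray's place
R1=tool(.110,A0); g=np.array([.3925,.2879,.0325])
print("move"); P,R=planw(P,R,tcp(g+[0,0,.13],R1),R1,[1,2,3,3,3,3,2,1])
```

```text
0 [-0.08, -0.001, 0.038] [0.011, 0.96, 0.011]
0 [-0.102, -0.001, 0.054] [0.0, 1.0, 0.0]
0 [-0.1, -0.001, 0.05] [0.0, 1.0, -0.0]
0 [-0.097, -0.001, 0.047] [0.0, 1.0, -0.0]
0 [-0.095, -0.001, 0.043] [-0.0, 1.0, 0.0]
0 [-0.092, -0.001, 0.04] [-0.0, 1.0, -0.0]
0 [-0.089, -0.001, 0.038] [0.0, 1.0, 0.0]
0 [-0.085, -0.001, 0.036] [-0.0, 1.0, -0.0]
0 [-0.082, -0.001, 0.034] [0.0, 1.0, 0.0]
0 [-0.079, -0.001, 0.032] [-0.0, 1.0, -0.0]
move
0 [0.015, -0.077, 0.019] [0.017, 0.0, -0.047]
1 [0.031, -0.154, 0.037] [0.035, 0.0, -0.094]
2 [0.049, -0.231, 0.057] [0.052, 0.0, -0.141]
3 [0.052, -0.23, 0.058] [0.052, 0.0, -0.141]
4 [0.055, -0.228, 0.059] [0.052, 0.0, -0.141]
5 [0.059, -0.227, 0.06] [0.052, 0.0, -0.141]
6 [0.041, -0.151, 0.041] [0.035, 0.0, -0.094]
7 [0.021, -0.075, 0.021] [0.017, 0.0, -0.047]
```

Run:
```python
from h import *
p0,R0,s=cur(); P,R=p0,R0
for i,th in enumerate(np.linspace(.9,0,10)):
    p,r=pour(th); P,R=plan(P,R,p+[0,.0,.006*(i+1)],r,1)
R1=tool(.110,A0); g=np.array([.3925,.2879,.0325])
print("move"); P,R=planw(P,R,tcp(g+[0,0,.13],R1),R1,[1,2,3,3,3,3,2,1])
```

```text
0 [-0.08, -0.001, 0.038] [0.011, 0.96, 0.011]
0 [-0.076, -0.0, 0.039] [0.0, 1.0, 0.0]
0 [-0.073, -0.0, 0.037] [0.0, 1.0, -0.0]
0 [-0.069, 0.0, 0.037] [0.0, 1.0, -0.0]
0 [-0.066, -0.0, 0.036] [-0.0, 1.0, 0.0]
0 [-0.062, 0.0, 0.036] [-0.0, 1.0, -0.0]
0 [-0.059, -0.0, 0.037] [0.0, 1.0, 0.0]
0 [-0.055, 0.0, 0.037] [-0.0, 1.0, -0.0]
0 [-0.052, -0.0, 0.039] [0.0, 1.0, 0.0]
0 [-0.05, 0.0, 0.04] [-0.0, 1.0, -0.0]
move
0 [0.001, -0.077, 0.013] [0.017, 0.0, -0.047]
1 [0.003, -0.155, 0.027] [0.035, 0.0, -0.094]
2 [0.007, -0.232, 0.041] [0.052, 0.0, -0.141]
3 [0.01, -0.232, 0.042] [0.052, 0.0, -0.141]
4 [0.013, -0.231, 0.044] [0.052, 0.0, -0.141]
5 [0.017, -0.231, 0.045] [0.052, 0.0, -0.141]
6 [0.013, -0.154, 0.031] [0.035, 0.0, -0.094]
7 [0.007, -0.077, 0.016] [0.017, 0.0, -0.047]
```

Emit:
{"method": "servo_tool", "body": {
  "moves": [
    {"dp": [-0.08,-0.001,0.038],"delta_rot": [0.01,0.96,0.01],"fingers": 0},
    {"dp": [-0.076,0,0.039],"delta_rot": [0,1,0],"fingers": 0},
    {"dp": [-0.073,0,0.037],"delta_rot": [0,1,0],"fingers": 0},
    {"dp": [-0.069,0,0.037],"delta_rot": [0,1,0],"fingers": 0},
    {"dp": [-0.066,0,0.036],"delta_rot": [0,1,0],"fingers": 0}
  ]
}}

```text
clock: 9.95
position: [0.4095, 0.0076, 0.2976]
ee_rot: [0.001, 0.998, 0.01, -0.069]
contact_force: [0.0, -0.6, -1.0]
width: 0.0084
gripper_force: 107.6
```

Emit:
{"method": "servo_tool", "body": {
  "moves": [
    {"dp": [-0.062,0,0.036],"delta_rot": [0,1,0],"fingers": 0},
    {"dp": [-0.059,0,0.037],"delta_rot": [0,1,0],"fingers": 0},
    {"dp": [-0.055,0,0.037],"delta_rot": [0,1,0],"fingers": 0},
    {"dp": [-0.052,0,0.039],"delta_rot": [0,1,0],"fingers": 0},
    {"dp": [-0.05,0,0.04],"delta_rot": [0,1,0],"fingers": 0}
  ]
}}

```text
clock: 10.45
position: [0.3563, 0.0069, 0.2571]
ee_rot: [-0.001, 0.984, 0.01, 0.179]
contact_force: [0.7, -0.6, -1.6]
width: 0.0086
gripper_force: 107.6
```

Run:
```python
from h import *
p,w=cloud("top"); cv2.imwrite("pics/top4.png",p[120:420,150:500,::-1])
hsv=cv2.cvtColor(p,cv2.COLOR_RGB2HSV); m=cv2.inRange(hsv,(5,110,50),(16,255,255))
m[:100]=0; n,_,st,ce=cv2.connectedComponentsWithStats(m)
for i in range(1,n):
    if st[i,4]>15: print(st[i],ce[i].round(1))
p0,R0,s=cur(); print(p0,s["qpos"].round(2))
```

```text
[125 216  12  12 102] [130.4 221.2]
[291 216  32  34 584] [306.8 232.9]
[451 248  12  12 113] [456.3 253.1]
[637 449   3  31  78] [638.1 466.2]
[0.35022575 0.00818889 0.25290696] [-0.26 -0.19  2.19  0.13  0.81  1.22]
```

View pics/top4.png

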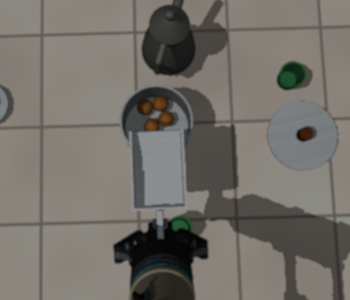

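All four walnuts are in the canister (crop ~(155,113)). I return the tray to its place.

Emit:
{"method": "servo_tool", "body": {
  "moves": [
    {"dp": [0.001,-0.077,0.013],"delta_rot": [0.017,0,-0.047],"fingers": 0},
    {"dp": [0.003,-0.155,0.027],"delta_rot": [0.035,0,-0.094],"fingers": 0},
    {"dp": [0.007,-0.231,0.041],"delta_rot": [0.052,0,-0.141],"fingers": 0},
    {"dp": [0.01,-0.231,0.042],"delta_rot": [0.052,0,-0.141],"fingers": 0},
    {"dp": [0.013,-0.231,0.044],"delta_rot": [0.052,0,-0.141],"fingers": 0}
  ]
}}

```text
clock: 11.0
position: [0.3677, 0.1936, 0.2288]
ee_rot: [-0.007, 0.983, 0.039, 0.177]
contact_force: [0.7, -0.2, -1.6]
width: 0.0084
gripper_force: 107.8
```

Emit:
{"method": "servo_tool", "body": {
  "moves": [
    {"dp": [0.017,-0.231,0.045],"delta_rot": [0.052,0,-0.141],"fingers": 0},
    {"dp": [0.013,-0.154,0.031],"delta_rot": [0.035,0,-0.094],"fingers": 0},
    {"dp": [0.007,-0.077,0.016],"delta_rot": [0.017,0,-0.047],"fingers": 0},
    {"dp": [0,0,0],"delta_rot": [0,0,0],"fingers": 0}
  ]
}}

```text
clock: 11.4
position: [0.3734, 0.2872, 0.2136]
ee_rot: [-0.01, 0.983, 0.055, 0.176]
contact_force: [-0.2, -0.7, -1.2]
width: 0.0086
gripper_force: 107.8
```

Run:
```python
from h import *
np.set_printoptions(precision=4,suppress=True)
p0,R0,s=cur(); print(s["qpos"].round(3))
R1=tool(.110,A0); g=np.array([.3925,.2879,.0325])
g0=p0+R0[:,2]*manip.pinch_z; print(g0,"a",np.arcsin(R0[2,0]))
p,w=cloud("side"); f=np.array([np.cos(.11),np.sin(.11)]); l=np.array([-f[1],f[0]])
q=w[near(w,g0[:2]+.1*f,.2,g0[2]-.06,g0[2]+.05)]; x=(q[:,:2]-g0[:2])@f; y=(q[:,:2]-g0[:2])@l
for a in (.03,.06,.09,.12):
    m=(x>a)&(x<a+.03)&(abs(y-.039)<.006); print(a,np.percentile(q[m,2],95)-g0[2])
planw(p0,R0,tcp(g+[0,0,.005],R1),R1,[2,4,4,3,2])
```

```text
[ 0.612  0.093  2.043 -0.259  0.708  2.242]
[0.392  0.2893 0.163 ] a 0.3546499999697528
0.03 -0.0018841026068153466
0.06 -0.001803538713127023
0.09 -0.0017753878391608968
0.12 -0.001750609794920338
0 [-0.029, 0.001, 0.079] [-0.0, 0.002, 0.003]
1 [-0.058, 0.002, 0.157] [-0.001, 0.004, 0.006]
2 [-0.058, 0.002, 0.157] [-0.001, 0.004, 0.006]
3 [-0.043, 0.001, 0.118] [-0.001, 0.003, 0.005]
4 [-0.029, 0.001, 0.079] [-0.0, 0.002, 0.003]
```

Emit:
{"method": "servo_tool", "body": {
  "moves": [
    {"dp": [-0.029,0.001,0.079],"delta_rot": [0,0,0],"fingers": 0},
    {"dp": [-0.058,0.002,0.157],"delta_rot": [0,0,0],"fingers": 0},
    {"dp": [-0.058,0.002,0.157],"delta_rot": [0,0,0],"fingers": 0},
    {"dp": [-0.043,0.001,0.118],"delta_rot": [0,0,0],"fingers": 0},
    {"dp": [-0.029,0.001,0.079],"delta_rot": [0,0,0],"fingers": 0}
  ]
}}

```text
clock: 11.95
position: [0.3734, 0.2817, 0.0866]
ee_rot: [-0.008, 0.983, 0.053, 0.175]
contact_force: [0.3, -0.8, -0.7]
width: 0.0086
gripper_force: 107.7
```

Emit:
{"method": "servo_tool", "body": {
  "moves": [
    {"dp": [0,0,0],"delta_rot": [0,0,0],"fingers": 0},
    {"dp": [-0.003,0,0.009],"delta_rot": [0,0,0],"fingers": 0},
    {"dp": [-0.003,0,0.009],"delta_rot": [0,0,0],"fingers": 0},
    {"dp": [0,0,0],"delta_rot": [0,0,0],"fingers": 0}
  ]
}}

```text
clock: 12.35
position: [0.3749, 0.2839, 0.085]
ee_rot: [-0.01, 0.983, 0.054, 0.177]
contact_force: [-0.9, 0.5, -1.9]
width: 0.0083
gripper_force: 107.7
```

Run:
```python
from h import *
np.set_printoptions(precision=4,suppress=True)
p0,R0,s=cur(); print(s["contact_force"],"grip",p0+R0[:,2]*manip.pinch_z,s["qpos"])
plan(p0,R0,p0+[0,0,-.01],R0,1)
```

```text
[-0.894   0.4603 -1.8955] grip [0.3936 0.2859 0.0345] [ 0.6031  0.3024  2.2276 -0.5243  0.3365  2.5381]
0 [-0.017, 0.0, 0.047] [0.0, 0.0, 0.0]
```

Emit:
{"method": "servo_tool", "body": {
  "moves": [
    {"dp": [-0.003,0,0.009],"delta_rot": [0,0,0],"fingers": 0},
    {"dp": [0,0,0],"delta_rot": [0,0,0],"fingers": 0},
    {"dp": [0,0,0],"delta_rot": [0,0,0],"fingers": 0}
  ]
}}

```text
clock: 12.65
position: [0.3749, 0.2841, 0.083]
ee_rot: [-0.01, 0.983, 0.054, 0.177]
contact_force: [-2.0, -1.4, 7.2]
width: 0.0083
gripper_force: 108.9
```

Emit:
{"method": "servo_tool", "body": {
  "moves": [
    {"dp": [0,0,0],"delta_rot": [0,0,0],"fingers": 0.2},
    {"dp": [0,0,0],"delta_rot": [0,0,0],"fingers": 0.4},
    {"dp": [0,0,0],"delta_rot": [0,0,0],"fingers": 0.7},
    {"dp": [0,0,0],"delta_rot": [0,0,0],"fingers": 1},
    {"dp": [0,0,0],"delta_rot": [0,0,0],"fingers": 1}
  ],
  "force": 60
}}

```text
clock: 13.15
position: [0.3744, 0.2837, 0.082]
ee_rot: [-0.009, 0.983, 0.054, 0.176]
contact_force: [-0.3, 0.0, 0.1]
width: 0.0743
gripper_force: 0.0
```

Run:
```python
from h import *
np.set_printoptions(precision=4,suppress=True)
p0,R0,s=cur(); print(s["contact_force"],"width",s["width"],"grip",p0+R0[:,2]*manip.pinch_z)
p1=p0+[-.02,-.01,.18]; a=planw(p0,R0,p1,R0,[1,2,3,3,3])
# then a straight run, tool down, in front of the canister, to above the lid
Rd=tool(.110-.2,0)
print("b"); a=planw(*a,np.array([.33,.02,.28]),Rd,[2,3,3,3,3,3,3])
print("c"); a=planw(*a,np.array([.42,-.20,.28]),Rd,[3,3,3,3,3,3,2])
```

```text
[-0.2916  0.0381  0.1079] width 0.07429686036337961 grip [0.393  0.2858 0.0315]
0 [0.018, 0.003, -0.073] [0.0, 0.0, 0.0]
1 [0.036, 0.007, -0.147] [0.0, 0.0, 0.0]
2 [0.054, 0.01, -0.22] [0.0, 0.0, 0.0]
3 [0.054, 0.01, -0.22] [0.0, 0.0, 0.0]
4 [0.054, 0.01, -0.22] [0.0, 0.0, 0.0]
b
0 [-0.021, 0.125, -0.017] [-0.035, -0.354, 0.197]
1 [-0.029, 0.188, -0.024] [-0.053, -0.531, 0.296]
2 [-0.025, 0.189, -0.022] [-0.053, -0.531, 0.296]
3 [-0.02, 0.19, -0.02] [-0.053, -0.531, 0.296]
4 [-0.016, 0.19, -0.018] [-0.053, -0.531, 0.296]
5 [-0.011, 0.191, -0.016] [-0.053, -0.531, 0.296]
6 [-0.006, 0.191, -0.015] [-0.053, -0.531, 0.296]
c
0 [0.082, 0.158, 0.0] [0.0, 0.0, 0.0]
1 [0.082, 0.158, 0.0] [0.0, 0.0, 0.0]
2 [0.082, 0.158, 0.0] [0.0, 0.0, 0.0]
3 [0.082, 0.158, 0.0] [0.0, 0.0, 0.0]
4 [0.082, 0.158, 0.0] [0.0, 0.0, 0.0]
5 [0.082, 0.158, 0.0] [0.0, 0.0, 0.0]
6 [0.055, 0.106, 0.0] [0.0, 0.0, 0.0]
```

Emit:
{"method": "servo_tool", "body": {
  "moves": [
    {"dp": [0.018,0.003,-0.073],"delta_rot": [0,0,0],"fingers": 1},
    {"dp": [0.036,0.007,-0.147],"delta_rot": [0,0,0],"fingers": 1},
    {"dp": [0.054,0.01,-0.22],"delta_rot": [0,0,0],"fingers": 1},
    {"dp": [0.054,0.01,-0.22],"delta_rot": [0,0,0],"fingers": 1},
    {"dp": [0.054,0.01,-0.22],"delta_rot": [0,0,0],"fingers": 1}
  ]
}}

```text
clock: 13.65
position: [0.354, 0.2733, 0.2638]
ee_rot: [-0.01, 0.983, 0.054, 0.176]
contact_force: [1.1, -0.6, 0.3]
width: 0.0855
gripper_force: 0.0
```

Emit:
{"method": "servo_tool", "body": {
  "moves": [
    {"dp": [-0.021,0.125,-0.017],"delta_rot": [-0.035,-0.354,0.197],"fingers": 1},
    {"dp": [-0.029,0.188,-0.024],"delta_rot": [-0.053,-0.53,0.296],"fingers": 1},
    {"dp": [-0.025,0.189,-0.022],"delta_rot": [-0.053,-0.53,0.296],"fingers": 1},
    {"dp": [-0.02,0.19,-0.02],"delta_rot": [-0.053,-0.53,0.296],"fingers": 1},
    {"dp": [-0.016,0.19,-0.018],"delta_rot": [-0.053,-0.53,0.296],"fingers": 1}
  ]
}}

```text
clock: 14.15
position: [0.337, 0.0946, 0.275]
ee_rot: [-0.003, 0.998, -0.016, 0.053]
contact_force: [0.8, -1.4, -1.0]
width: 0.0854
gripper_force: 0.0
```

Emit:
{"method": "servo_tool", "body": {
  "moves": [
    {"dp": [-0.011,0.191,-0.016],"delta_rot": [-0.053,-0.53,0.296],"fingers": 1},
    {"dp": [-0.006,0.191,-0.015],"delta_rot": [-0.053,-0.53,0.296],"fingers": 1},
    {"dp": [0.082,0.158,0],"delta_rot": [0,0,0],"fingers": 1},
    {"dp": [0.082,0.158,0],"delta_rot": [0,0,0],"fingers": 1},
    {"dp": [0.082,0.158,0],"delta_rot": [0,0,0],"fingers": 1}
  ]
}}

```text
clock: 14.65
position: [0.3709, -0.0808, 0.2801]
ee_rot: [0.0, 0.999, -0.045, 0.001]
contact_force: [0.3, 0.1, -0.7]
width: 0.0853
gripper_force: 0.0
```

Emit:
{"method": "servo_tool", "body": {
  "moves": [
    {"dp": [0.082,0.158,0],"delta_rot": [0,0,0],"fingers": 1},
    {"dp": [0.082,0.158,0],"delta_rot": [0,0,0],"fingers": 1},
    {"dp": [0.082,0.158,0],"delta_rot": [0,0,0],"fingers": 1},
    {"dp": [0.055,0.106,0],"delta_rot": [0,0,0],"fingers": 1},
    {"dp": [0,0,0],"delta_rot": [0,0,0],"fingers": 1}
  ]
}}

```text
clock: 15.15
position: [0.4216, -0.2031, 0.2798]
ee_rot: [0.001, 0.999, -0.046, 0.001]
contact_force: [0.2, 0.3, -0.1]
width: 0.0854
gripper_force: 0.0
```

Run:
```python
from h import *
np.set_printoptions(precision=4,suppress=True)
for n in("top","side"):
    p,w=cloud(n)
    np.savez(f"{n}5.npz",p=p,W=w)
    P=w[near(w,(.5555,.0105),.075,.088,.1)]; c=np.array([.5555,.0105])
    for _ in range(8):
        q=P[abs(np.hypot(*(P[:,:2]-c).T)-.062)<.005]; c,r=circ(q)
    print(n,"rim",c,r,len(q),np.median(q[:,2]))
    P=w[near(w,(.532,-.262),.03,.036,.055)]
    if len(P)>20: print("knob",np.array(cv2.minEnclosingCircle(P[:,:2].astype(np.float32))[0]),np.median(P,0),len(P))
    P=w[near(w,(.66,-.01),.1,.10,.25)&(w[...,0]>.57)]
    for z in (.1,.12,.14,.16,.18):
        q=P[(P[:,2]>z)&(P[:,2]<z+.02)]; print("pot",z,len(q),q[:,0].min() if len(q) else 0, q[:,:2].mean(0) if len(q) else 0)
    q=w[near(w,(.4775,.2952),.085,.026,.036)&(np.ptp(p.astype(int),axis=-1)<45)]; print("tray",np.percentile(q[:,2],[5,50,95]))
p0,R0,s=cur(); print(p0,s["qpos"].round(3))
R1=tool(-.2,0); g=np.array([.5315,-.2625,.038])
a=planw(p0,R0,tcp(g+[0,0,.06],R1),R1,[2,3,3,3,2]); planw(*a,tcp(g,R1),R1,[3,3,2])
```

```text
top rim [0.5551 0.0098] 0.06155154952065636 588 0.09508231989711188
knob [ 0.5323 -0.2633] [ 0.5317 -0.2619  0.045 ] 170
pot 0.1 245 0.6024902642389588 [ 0.6797 -0.0144]
pot 0.12 89 0.6350881870738644 [ 0.6935 -0.0146]
pot 0.14 264 0.6386038721088673 [ 0.6795 -0.0083]
pot 0.16 931 0.6708051439697496 [ 0.6994 -0.0159]
pot 0.18 246 0.6882696933898168 [ 0.7006 -0.0163]
tray [0.027  0.0323 0.0351]
side rim [0.5547 0.0111] 0.061679103807093336 665 0.09246924986741906
knob [ 0.5316 -0.2616] [ 0.5309 -0.2571  0.0432] 87
pot 0.1 479 0.6322625881886379 [0.6874 0.0026]
pot 0.12 400 0.6336431230617686 [ 0.6927 -0.0013]
pot 0.14 445 0.638016330491632 [0.6842 0.005 ]
pot 0.16 477 0.6701918381219161 [ 0.6961 -0.0012]
pot 0.18 139 0.6899788921111173 [ 0.7017 -0.0112]
tray [0.0264 0.0301 0.0327]
[ 0.4198 -0.2     0.2796] [-0.595  0.127  1.764  0.001  1.252  1.067]
0 [0.09, 0.04, 0.098] [-0.002, 0.002, 0.168]
1 [0.136, 0.058, 0.147] [-0.003, 0.003, 0.252]
2 [0.137, 0.055, 0.147] [-0.003, 0.003, 0.252]
3 [0.139, 0.051, 0.147] [-0.003, 0.003, 0.252]
4 [0.093, 0.032, 0.098] [-0.002, 0.002, 0.168]
0 [0.0, 0.0, 0.112] [0.0, 0.0, 0.0]
1 [0.0, 0.0, 0.112] [0.0, 0.0, 0.0]
2 [0.0, 0.0, 0.075] [0.0, 0.0, 0.0]
```

Emit:
{"method": "servo_tool", "body": {
  "moves": [
    {"dp": [0.09,0.04,0.098],"delta_rot": [0,0,0.168],"fingers": 1},
    {"dp": [0.136,0.058,0.147],"delta_rot": [0,0,0.252],"fingers": 1},
    {"dp": [0.137,0.055,0.147],"delta_rot": [0,0,0.252],"fingers": 1},
    {"dp": [0.139,0.051,0.147],"delta_rot": [0,0,0.252],"fingers": 1},
    {"dp": [0.093,0.032,0.098],"delta_rot": [0,0,0.168],"fingers": 1}
  ]
}}

```text
clock: 15.75
position: [0.5326, -0.2616, 0.1509]
ee_rot: [-0.001, 0.995, -0.099, -0.001]
contact_force: [-0.4, 0.3, 0.5]
width: 0.0853
gripper_force: 0.0
```

Emit:
{"method": "servo_tool", "body": {
  "moves": [
    {"dp": [0,0,0],"delta_rot": [0,0,0],"fingers": 1},
    {"dp": [0,0,0],"delta_rot": [0,0,0],"fingers": 1}
  ]
}}

```text
clock: 15.95
position: [0.5313, -0.2613, 0.1526]
ee_rot: [-0.001, 0.995, -0.099, -0.001]
contact_force: [-0.3, 0.9, -0.4]
width: 0.0854
gripper_force: 0.0
```

Run:
```python
from h import *
p0,R0,s=cur(); print(p0,s["qpos"].round(3))
R1=tool(-.2,0); g=np.array([.532,-.2625,.038])
plan(p0,R0,tcp(g,R1),R1,4)
```

```text
[ 0.53125973 -0.26126126  0.15263807] [-0.575  0.421  1.686  0.     1.037  1.194]
0 [0.001, 0.001, 0.076] [-0.003, 0.005, 0.005]
1 [0.001, 0.001, 0.076] [-0.003, 0.005, 0.005]
2 [0.001, 0.001, 0.076] [-0.003, 0.005, 0.005]
3 [0.001, 0.001, 0.076] [-0.003, 0.005, 0.005]
```

Emit:
{"method": "servo_tool", "body": {
  "moves": [
    {"dp": [0.001,0.001,0.076],"delta_rot": [0,0,0],"fingers": 1},
    {"dp": [0.001,0.001,0.076],"delta_rot": [0,0,0],"fingers": 1},
    {"dp": [0.001,0.001,0.076],"delta_rot": [0,0,0],"fingers": 1},
    {"dp": [0.001,0.001,0.075],"delta_rot": [0,0,0],"fingers": 1},
    {"dp": [0,0,0],"delta_rot": [0,0,0],"fingers": 0.8}
  ]
}}

```text
clock: 16.45
position: [0.531, -0.2622, 0.0924]
ee_rot: [-0.001, 0.995, -0.099, -0.001]
contact_force: [0.1, 1.8, 0.5]
width: 0.0732
gripper_force: 0.0
```

Emit:
{"method": "servo_tool", "body": {
  "moves": [
    {"dp": [0,0,0],"delta_rot": [0,0,0],"fingers": 0.5},
    {"dp": [0,0,0],"delta_rot": [0,0,0],"fingers": 0.4},
    {"dp": [0,0,0],"delta_rot": [0,0,0],"fingers": 0.3},
    {"dp": [0,0,0],"delta_rot": [0,0,0],"fingers": 0.2},
    {"dp": [0,0,0],"delta_rot": [0,0,0],"fingers": 0.1}
  ],
  "force": 70
}}

```text
clock: 16.95
position: [0.5332, -0.264, 0.0938]
ee_rot: [0.001, 0.995, -0.099, 0.001]
contact_force: [-0.9, 1.5, 6.8]
width: 0.024
gripper_force: 68.3
```

Emit:
{"method": "servo_tool", "body": {
  "moves": [
    {"dp": [0,0,0],"delta_rot": [0,0,0],"fingers": 0.1},
    {"dp": [0,0,0],"delta_rot": [0,0,0],"fingers": 0.1},
    {"dp": [0,0,0],"delta_rot": [0,0,0],"fingers": 0.1}
  ]
}}

```text
clock: 17.25
position: [0.5332, -0.2641, 0.0938]
ee_rot: [0.001, 0.995, -0.099, 0.001]
contact_force: [-1.2, 0.2, 6.3]
width: 0.0238
gripper_force: 68.3
```

Run:
```python
from h import *
p0,R0,s=cur(); print(p0,s["qpos"].round(3),s["width"],s["gripper_force"],"z axis",R0[:,2], s["contact_force"])
p1=p0+[0,0,.15]; a=planw(p0,R0,p1,R0,[1,2,3,3,3,2,1])
```

```text
[ 0.5331912  -0.26405534  0.09382263] [-0.577  0.489  1.746  0.     0.904  1.193] 0.023755214774541428 68.34596514701843 z axis [ 0.00223232 -0.00125614 -0.99999672] [-1.20340768  0.24960672  6.33047223]
0 [0.0, 0.0, -0.05] [0.0, 0.0, 0.0]
1 [0.0, 0.0, -0.1] [0.0, 0.0, 0.0]
2 [0.0, 0.0, -0.15] [0.0, 0.0, 0.0]
3 [0.0, 0.0, -0.15] [0.0, 0.0, 0.0]
4 [0.0, 0.0, -0.15] [0.0, 0.0, 0.0]
5 [0.0, 0.0, -0.1] [0.0, 0.0, 0.0]
6 [0.0, 0.0, -0.05] [0.0, 0.0, 0.0]
```

Emit:
{"method": "servo_tool", "body": {
  "moves": [
    {"dp": [0,0,-0.05],"delta_rot": [0,0,0],"fingers": 0.1},
    {"dp": [0,0,-0.1],"delta_rot": [0,0,0],"fingers": 0.1},
    {"dp": [0,0,-0.15],"delta_rot": [0,0,0],"fingers": 0.1},
    {"dp": [0,0,-0.15],"delta_rot": [0,0,0],"fingers": 0.1},
    {"dp": [0,0,-0.15],"delta_rot": [0,0,0],"fingers": 0.1}
  ]
}}

```text
clock: 17.75
position: [0.5323, -0.2636, 0.2137]
ee_rot: [-0.0, 0.995, -0.099, 0.0]
contact_force: [0.2, -1.7, -1.9]
width: 0.0239
gripper_force: 68.7
```

Emit:
{"method": "servo_tool", "body": {
  "moves": [
    {"dp": [0,0,-0.1],"delta_rot": [0,0,0],"fingers": 0.1},
    {"dp": [0,0,-0.05],"delta_rot": [0,0,0],"fingers": 0.1},
    {"dp": [0,0,0],"delta_rot": [0,0,0],"fingers": 0.1}
  ]
}}

```text
clock: 18.05
position: [0.533, -0.264, 0.2438]
ee_rot: [0.001, 0.995, -0.099, 0.002]
contact_force: [-0.6, -0.5, -2.6]
width: 0.0237
gripper_force: 68.7
```

Run:
```python
from h import *
np.set_printoptions(precision=4,suppress=True)
p0,R0,s=cur(); print(p0,s["width"])
for n in ("side","top"):
    p,w=cloud(n)
    P=w[near(w,p0[:2],.075,p0[2]-.09,p0[2]-.072)]
    c=cv2.minEnclosingCircle(P[:,:2].astype(np.float32)); print(n,len(P),np.array(c[0])-p0[:2],c[1],np.median(P[:,2])-p0[2])
    A=np.c_[P[:,:2]-p0[:2],np.ones(len(P))]; m=abs(P[:,2]-np.median(P[:,2]))<.005; print("slope",np.linalg.lstsq(A[m],P[m,2]-p0[2],rcond=None)[0])
R1=tool(-.1,0); t=np.r_[np.array([.5332,-.2641])+[.023,.273],p0[2]]
planw(p0,R0,t,R1,[1,2,3,3,3,3,3,2,1])
```

```text
[ 0.533  -0.264   0.2438] 0.02371653669029026
side 1112 [-0.0025  0.0018] 0.0680747777223587 -0.07976554173972566
slope [ 0.0034 -0.0113 -0.0797]
top 2877 [-0.0011  0.0015] 0.06592123210430145 -0.07976731459257094
slope [-0.002   0.002  -0.0798]
0 [-0.007, -0.065, -0.0] [0.001, -0.002, -0.047]
1 [-0.014, -0.13, -0.0] [0.001, -0.003, -0.095]
2 [-0.02, -0.195, -0.0] [0.002, -0.005, -0.142]
3 [-0.017, -0.195, -0.0] [0.002, -0.005, -0.142]
4 [-0.014, -0.195, -0.0] [0.002, -0.005, -0.142]
5 [-0.011, -0.195, -0.0] [0.002, -0.005, -0.142]
6 [-0.009, -0.195, -0.0] [0.002, -0.005, -0.142]
7 [-0.004, -0.13, -0.0] [0.001, -0.003, -0.095]
8 [-0.001, -0.065, -0.0] [0.001, -0.002, -0.047]
```

Emit:
{"method": "servo_tool", "body": {
  "moves": [
    {"dp": [-0.007,-0.065,0],"delta_rot": [0,0,-0.047],"fingers": 0.1},
    {"dp": [-0.014,-0.13,0],"delta_rot": [0,0,-0.095],"fingers": 0.1},
    {"dp": [-0.02,-0.195,0],"delta_rot": [0,0,-0.142],"fingers": 0.1},
    {"dp": [-0.017,-0.195,0],"delta_rot": [0,0,-0.142],"fingers": 0.1},
    {"dp": [-0.014,-0.195,0],"delta_rot": [0,0,-0.142],"fingers": 0.1}
  ]
}}

```text
clock: 18.65
position: [0.5451, -0.1052, 0.2407]
ee_rot: [-0.001, 0.997, -0.071, -0.001]
contact_force: [0.5, 0.4, -1.4]
width: 0.0237
gripper_force: 68.9
```

Emit:
{"method": "servo_tool", "body": {
  "moves": [
    {"dp": [-0.011,-0.195,0],"delta_rot": [0,0,-0.142],"fingers": 0.1},
    {"dp": [-0.009,-0.195,0],"delta_rot": [0,0,-0.142],"fingers": 0.1},
    {"dp": [-0.004,-0.13,0],"delta_rot": [0,0,-0.095],"fingers": 0.1},
    {"dp": [-0.001,-0.065,0],"delta_rot": [0,0,-0.047],"fingers": 0.1},
    {"dp": [0,0,0],"delta_rot": [0,0,0],"fingers": 0.1}
  ]
}}

```text
clock: 19.15
position: [0.5553, 0.0109, 0.2413]
ee_rot: [-0.0, 0.999, -0.048, -0.001]
contact_force: [-0.0, -1.6, -1.8]
width: 0.0237
gripper_force: 68.9
```

Emit:
{"method": "servo_tool", "body": {
  "moves": [
    {"dp": [0,0,0],"delta_rot": [0,0,0],"fingers": 0.1},
    {"dp": [0,0,0],"delta_rot": [0,0,0],"fingers": 0.1}
  ]
}}

```text
clock: 19.35
position: [0.5558, 0.0079, 0.2419]
ee_rot: [0.0, 0.999, -0.051, 0.0]
contact_force: [-0.3, -0.1, -2.2]
width: 0.0242
gripper_force: 68.9
```

Run:
```python
from h import *
np.set_printoptions(precision=4,suppress=True)
p0,R0,s=cur(); print(p0,"z",R0[:,2],s["width"],s["qpos"].round(3))
for n in ("side","top"):
    p,w=cloud(n)
    P=w[near(w,p0[:2],.075,p0[2]-.09,p0[2]-.072)]
    c=cv2.minEnclosingCircle(P[:,:2].astype(np.float32)); print(n,len(P),"lid",np.array(c[0]),c[1])
    P=w[near(w,(.555,.01),.075,.088,.1)]; c=np.array([.555,.01])
    for _ in range(8):
        q=P[abs(np.hypot(*(P[:,:2]-c).T)-.062)<.005]; c,r=circ(q)
    print("rim",c,r,len(q))
R1=tool(-.1,0); t=np.array([.5562,.0092,.200]); plan(p0,R0,t,R1,3)
```

```text
[0.5558 0.0079 0.2419] z [ 0.     -0.0009 -1.    ] 0.024211395422644166 [-0.111  0.289  1.646 -0.001  1.206  1.562]
side 1956 lid [0.556  0.0094] 0.06915846467018127
rim [0.5548 0.011 ] 0.061720462296777204 646
top 2334 lid [0.5541 0.0086] 0.06571664661169052
rim [0.5569 0.0096] 0.06400054665578206 87
0 [0.0, -0.002, 0.07] [0.003, -0.0, -0.004]
1 [0.0, -0.002, 0.07] [0.003, -0.0, -0.004]
2 [0.0, -0.002, 0.07] [0.003, -0.0, -0.004]
```

Emit:
{"method": "servo_tool", "body": {
  "moves": [
    {"dp": [0,-0.002,0.07],"delta_rot": [0,0,0],"fingers": 0.1},
    {"dp": [0,-0.002,0.07],"delta_rot": [0,0,0],"fingers": 0.1},
    {"dp": [0,-0.002,0.07],"delta_rot": [0,0,0],"fingers": 0.1},
    {"dp": [0,0,0],"delta_rot": [0,0,0],"fingers": 0.1}
  ]
}}

```text
clock: 19.85
position: [0.5547, 0.0094, 0.1984]
ee_rot: [0.0, 0.999, -0.051, -0.002]
contact_force: [-0.3, -0.5, -2.2]
width: 0.024
gripper_force: 69.0
```

Emit:
{"method": "servo_tool", "body": {
  "moves": [
    {"dp": [0,0,0.02],"delta_rot": [0,0,0],"fingers": 0.1},
    {"dp": [0,0,0.02],"delta_rot": [0,0,0],"fingers": 0.1},
    {"dp": [0,0,0.02],"delta_rot": [0,0,0],"fingers": 0.1},
    {"dp": [0,0,0],"delta_rot": [0,0,0],"fingers": 0.1}
  ]
}}

```text
clock: 20.25
position: [0.5558, 0.0102, 0.188]
ee_rot: [0.0, 0.999, -0.05, 0.0]
contact_force: [-0.1, 0.4, -1.8]
width: 0.0241
gripper_force: 68.9
```

Run:
```python
from h import *
np.set_printoptions(precision=4,suppress=True)
p0,R0,s=cur(); print(p0,s["contact_force"],"to go",p0[2]-.1788)
```

```text
[0.5558 0.0102 0.188 ] [-0.0513  0.3671 -1.8059] to go 0.009160011628488923
```

No contact; the plug has entered the mouth. I go on down.

Emit:
{"method": "servo_tool", "body": {
  "moves": [
    {"dp": [0,0,0.015],"delta_rot": [0,0,0],"fingers": 0.1},
    {"dp": [0,0,0.015],"delta_rot": [0,0,0],"fingers": 0.1},
    {"dp": [0,0,0.01],"delta_rot": [0,0,0],"fingers": 0.1},
    {"dp": [0,0,0],"delta_rot": [0,0,0],"fingers": 0.1}
  ]
}}

```text
clock: 20.65
position: [0.5558, 0.0103, 0.1799]
ee_rot: [0.0, 0.999, -0.05, -0.0]
contact_force: [-0.7, 0.0, -1.3]
width: 0.0235
gripper_force: 68.9
```

Emit:
{"method": "servo_tool", "body": {
  "moves": [
    {"dp": [0,0,0.005],"delta_rot": [0,0,0],"fingers": 0.1},
    {"dp": [0,0,0],"delta_rot": [0,0,0],"fingers": 0.1},
    {"dp": [0,0,0],"delta_rot": [0,0,0],"fingers": 0.1}
  ]
}}

```text
clock: 20.95
position: [0.556, 0.0102, 0.1793]
ee_rot: [0.0, 0.999, -0.05, 0.0]
contact_force: [0.0, 0.4, -1.2]
width: 0.024
gripper_force: 68.9
```

Emit:
{"method": "servo_tool", "body": {
  "moves": [
    {"dp": [0,0,0.005],"delta_rot": [0,0,0],"fingers": 0.1},
    {"dp": [0,0,0],"delta_rot": [0,0,0],"fingers": 0.1},
    {"dp": [0,0,0],"delta_rot": [0,0,0],"fingers": 0.1}
  ]
}}

```text
clock: 21.25
position: [0.5561, 0.0103, 0.1788]
ee_rot: [0.0, 0.999, -0.05, 0.001]
contact_force: [-0.1, -0.2, 3.9]
width: 0.024
gripper_force: 69.6
```

Emit:
{"method": "servo_tool", "body": {
  "moves": [
    {"dp": [0,0,0],"delta_rot": [0,0,0],"fingers": 0.35},
    {"dp": [0,0,0],"delta_rot": [0,0,0],"fingers": 0.5},
    {"dp": [0,0,0],"delta_rot": [0,0,0],"fingers": 0.7},
    {"dp": [0,0,0],"delta_rot": [0,0,0],"fingers": 0.7}
  ]
}}

```text
clock: 21.65
position: [0.556, 0.0102, 0.1781]
ee_rot: [0.0, 0.999, -0.05, 0.0]
contact_force: [-0.8, 0.4, 0.4]
width: 0.0597
gripper_force: 0.0
```

Emit:
{"method": "servo_tool", "body": {
  "moves": [
    {"dp": [0,0,-0.1],"delta_rot": [0,0,0],"fingers": 0.7},
    {"dp": [0,0,-0.2],"delta_rot": [0,0,0],"fingers": 0.7},
    {"dp": [-0.1,0,-0.2],"delta_rot": [0,0,0],"fingers": 0.7},
    {"dp": [-0.2,0,-0.1],"delta_rot": [0,0,0],"fingers": 0.7},
    {"dp": [-0.2,0,0],"delta_rot": [0,0,0],"fingers": 0.7}
  ]
}}

```text
clock: 22.15
position: [0.4574, 0.0201, 0.3013]
ee_rot: [0.0, 0.999, -0.05, 0.004]
contact_force: [0.5, 0.1, 0.2]
width: 0.0601
gripper_force: 0.0
```

Emit:
{"method": "servo_tool", "body": {
  "moves": [
    {"dp": [-0.2,0,0],"delta_rot": [0,0,0],"fingers": 0.7},
    {"dp": [-0.2,0,0],"delta_rot": [0,0,0],"fingers": 0.7},
    {"dp": [0,0,0],"delta_rot": [0,0,0],"fingers": 0.7},
    {"dp": [0,0,0],"delta_rot": [0,0,0],"fingers": 0.7}
  ]
}}

```text
clock: 22.55
position: [0.3765, 0.0283, 0.2985]
ee_rot: [0.0, 0.999, -0.05, 0.001]
contact_force: [0.9, -0.6, -0.5]
width: 0.0593
gripper_force: 0.0
```

Run:
```python
from h import *
np.set_printoptions(precision=4,suppress=True)
p0,R0,s=cur(); print(p0,s["width"],s["contact_force"])
im=[]
for n in ("side","top"):
    p,w=cloud(n); im.append(p)
    P=w[near(w,(.555,.01),.072,.093,.108)]; c=cv2.minEnclosingCircle(P[:,:2].astype(np.float32)); print(n,len(P),"disc",np.array(c[0]),c[1],np.median(P[:,2]))
    A=np.c_[P[:,:2]-[.555,.01],np.ones(len(P))]; m=abs(P[:,2]-np.median(P[:,2]))<.004; print("slope",np.linalg.lstsq(A[m],P[m,2],rcond=None)[0])
    P=w[near(w,(.555,.01),.03,.124,.15)]
    if len(P)>5: print("knob",np.array(cv2.minEnclosingCircle(P[:,:2].astype(np.float32))[0]),np.median(P[:,2]))
cv2.imwrite("pics/both6.png",np.hstack([im[0][120:480,170:470],im[1][80:440,90:500]])[:,:,::-1])
```

```text
[0.3765 0.0283 0.2985] 0.059333542522121446 [ 0.9195 -0.6085 -0.4611]
side 2153 disc [0.5526 0.01  ] 0.06880572438240051 0.09896482225053746
slope [ 0.0012 -0.0052  0.099 ]
knob [0.5543 0.012 ] 0.12845515231474203
top 4293 disc [0.5555 0.0105] 0.06599410623311996 0.10064974020914097
slope [-0.0007 -0.0001  0.1006]
knob [0.5551 0.0107] 0.1304175434591201
```

View pics/both6.png

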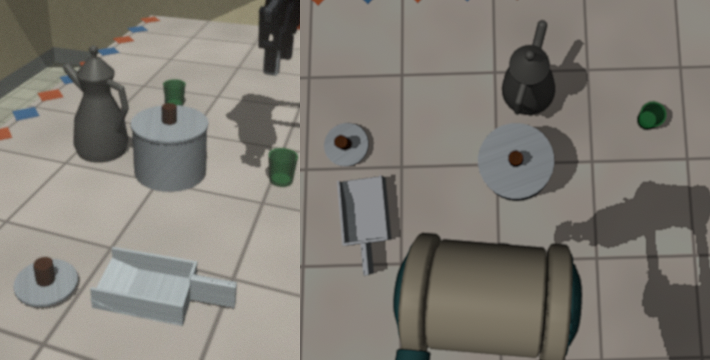

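The lid sits level and centred on the canister (disc top at 100.6 mm, right for home), the tray is flat and empty at (160,285), the bystanders look undisturbed, and the gripper is clear.

```bash
python3 -c "
from rig import manip
print(manip.sign_off())"
```

```text
the job is handed in; nothing more can be done
None
```

I handed the job in with all four walnuts in the canister, its large lid home and level, the empty tray flat on the ledge, and nothing else visibly disturbed; sign-off returned no verdict.

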